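# Lock the full bearing carton into the display cradle

## Robot

A 6-joint arm with a two-finger parallel gripper is mounted at the origin on the work surface. World frame = base frame: x ahead of the robot, y to its left, z up, the work surface at z = 0. Lengths are in m, angles in rad, forces in N, time in s.
With the tool pointing down it reaches from about 0.35 to 0.975 m from the base axis. Payload 4.9 kg.
Tool frame: the origin (TCP) lies at the very end of the fingers, on their centre line; the grasp point (between the pads) lies 19 mm behind it; x points along the fingers, y is the direction in which the jaws open and shut, and the axes are right-handed (so a half turn about x gives the same grasp; the last joint's range is limited). The gripper opens to 85 mm and grips with 20 to 120 N. Pads are 22 mm wide; open, the fingers measure 114 mm over their backs; the gripper's body (76 mm by 85 mm) begins 54 mm behind the grasp point. The pads swing forward as they close: fully open they stand 13 mm farther back than shut.
Start: joints at [-1.407, 0.053, 1.613, -0, 1.476, -0.119], TCP at [0.174, -0.6, 0.231] pointing down, gripper open.
Joint ranges: [-3.01, 3.01], [-1.01, 2.22], [0.06, 2.58], [-1.02, 4.17], [0.09, 2.62], [-3.14, 3.14]. Speed limits (rad/s): [2.57, 2.57, 3.14, 3.14, 3.14, 3.14].

## Interface

Orientations are given as a rotation vector (axis times angle).
In Python, from station import ctrl, get_image, calibration, finish_job, search_frame, cut_out, mark_of gives the robot as it stands. The module is installed in compiled form; this text tells all that it offers.
- The arm moves only by the tool arm_command, never from a script. Its argument "plan" is a list that holds one entry, the list of rows, each a list of 7 numbers: the shift along the tool's x, y, z in m, then the turn, a rotation vector about the tool's x, y, z in degrees, then the finger opening in m, from 0 to 0.0854. A call has 1 to 20 rows; each row shifts and turns the pose as measured when the row begins, along the tool's axes as they then stand; what a row does not reach is not made up. A row lasts 1/12 s, in which the tool goes at most 41.7 mm and 7.16 degrees, less where a joint would pass 70% of its speed; a pose out of reach is approached as far as the arm can. A call with a gripper value outside its range is refused whole. The fingers move at their own pace and stop on an object; "squeeze" is the grip in N (left out, the last holds). Time passes only in rows, so rows that do not move let the fingers close. It gives the time, the measured TCP pose, the force and the opening at its end, in the units of the state.
- ctrl.get_obs(): the state, without advancing time (a new reading comes with each control period).
- get_image(name): name is "side" or "top"; returns the picture (400x640x3 uint8, red, green, blue); there is no depth.
- calibration(name): a dict with "fx", "fy", "cx", "cy" (pixels), "cam_to_world" (4x4, takes a point from camera to world coordinates). Camera axes: x right, y down, z forward; pixel columns grow to the right and rows downward; lengths in m; the calibration is good to about 2 mm. A picture is of the moment at which its call begins. calibration takes no time and is no camera call.
- finish_job(): hands the job in, once; it reports no verdict.
Trained networks look in the newest picture that a camera, given by its name, has taken for a name from the list of things; names that differ only in an ending like _2 or _b are one class to them, and where a whole thing is asked for, a point or a joint stands for the part that bears it (a point fixed in the world has none). Each returns a list of dicts, best first, with "conf" (0 to 1); they miss things now and then, are a little off and sometimes report something else, mostly with a low value. They report only what shows in the picture. A call takes as long as a camera call.
- search_frame(camera, thing): "at" ([x, y, z] in m, in the coordinates of the camera as it stood for that picture, good to about 4 mm: the middle of the surface that is visible of it).
- cut_out(camera, thing): "mask" (400x640 bool, what is visible of it).
- mark_of(camera, thing): "at" ([x, y, z] in m, in the coordinates of the camera as it stood for that picture, good to about 4 mm: a listed point, or the origin of a listed thing).
The state is a dict: "t": time; "q": joint angles; "dq": joint speeds; "effort": joint torques, N m; "tool_pos": TCP position; "tool_rot": TCP orientation; "contact_force": force on the tool from outside, world axes, zero at the start; "wrist_torque": the same for the moment, N m; "opening": finger opening in m.
Only numpy, scipy, OpenCV 4.12 (cv2) and the standard library are available. Lean on these libraries where they do the work, as an engineer would, in place of code of your own. Each camera call takes 0.05 s, during which the arm holds its last target. There are 200 camera calls.

## Task

Three identical closed cartons stand on the show table; only one has a bearing inside and is clearly heavier, so lift them to find it. Put the full carton flat into the pocket of the display cradle, then turn the winged knob clockwise until its latch tongue lies over the carton fully against its stop. Do not lean on or knock the upright plate beside the knob, leave the empty cartons standing upright on the table, and leave everything else where it is.

Things in the scene. Friction and masses are not known exactly. Their poses are not given: they have to be found in the camera images.
- carton_k_mid (a point): closed cardboard carton, 84 mm long (its x) by 54 mm wide (its y) by 56 mm tall (its z, up); this point is its centre, 28 mm above its underside. The three look alike: the full one weighs 0.5 to 0.7 kg, the two empties 0.11 to 0.17 kg
- carton_m_mid (a point): closed cardboard carton, 84 mm long (its x) by 54 mm wide (its y) by 56 mm tall (its z, up); this point is its centre, 28 mm above its underside. The three look alike: the full one weighs 0.5 to 0.7 kg, the two empties 0.11 to 0.17 kg
- carton_r_mid (a point): closed cardboard carton, 84 mm long (its x) by 54 mm wide (its y) by 56 mm tall (its z, up); this point is its centre, 28 mm above its underside. The three look alike: the full one weighs 0.5 to 0.7 kg, the two empties 0.11 to 0.17 kg
- pocket (a point): centre of the flat floor of the fixed display cradle's open pocket, 6 mm above the table. Pocket 94 mm along its x, 62 mm along its y, z up, in walls 5 mm thick and 12 mm high: a carton lies with its long side along x (either way round), 4 to 5 mm free all round, top 56 mm above this point. The latch column stands 90 mm away along +x
- wing_knob (a point): black butterfly knob on the latch column: this point is on its upright turning axis, 100 mm above the table, at mid-height of the wings. The wings are a flat upright bar 60 mm long (30 mm each way along this frame's x), 9 mm thick (y), 28 mm tall; its top at the axis is 8 mm above this point. z is up. Pinch the wings across y from above
- tongue_tip (a point): far end of the steel latch tongue, 16 mm wide and 6 mm thick, fixed to the knob 27 to 33 mm below the wing_knob point and reaching 66 mm from the axis along the knob's +x (14 mm behind it)
- latch (a joint): turn of the wing knob and tongue: 0 = fully locked against its stop, tongue pointing from the knob to the pocket (along -x of the pocket) 5 mm above a seated carton; grows anticlockwise seen from above as it opens, up to 2.5. It starts at 1.5 to 2.4 (open, clear of the pocket) and stays where it is left; stiff by friction, about 0.12 N m
- plate_top (a point): upright aluminium plate of the cradle, fixed, 64 mm long along its x (parallel to the pocket's x), 4 mm thick along its y; this point is the middle of its top edge, 124 mm above the table. Its near face is 38 mm from the knob's axis, on the +y side of the pocket's frame: the wing tips pass it by 8 mm
- spray_can: dark spray can, 52 mm diameter, 188 mm tall, standing in one of the four places that the cartons and it share; a bystander, origin at the centre of its underside
- bearing: steel insert bearing, 46 mm diameter, 28 mm tall, on the table among the cartons; a bystander, origin at the centre of its underside
- flange_unit: square blue flanged bearing unit, 66 mm square, 40 mm tall; a bystander, origin at the centre of its underside
- mug: white mug, 78 mm diameter plus a handle, 90 mm tall; a bystander, origin at the centre of its underside
- water: water bottle, 62 mm diameter, 200 mm tall; a bystander, origin at the centre of its underside
- hub_bolt: steel hub bolt standing on its head, 34 mm diameter, 58 mm tall, on the robot side of the table; a bystander, origin at the centre of its underside

How it is judged:
By the outcome, as a careful person would: the job done as asked, in the order asked, and still so for the second after the job is handed in, with the robot touching nothing.
It also fails if it takes over 72 s, if anything falls off the work surface, if the arm or the gripper's body presses on something with over 40 N, if the wrist force passes 120 N, or if a joint passes its speed limit or range.

## Working session

There is one attempt and no reset: what is moved stays moved. The work goes in short steps, Python scripts to look and compute and a tool call to move; the robot and the scene stay as the last step left them, time stands still between calls to the robot, and variables do not carry over. Pictures are saved under pics/ and viewed, about 8 in all and at most 12, crops included, and the job is handed in when it is done.

Besides the shell and the picture viewer there is one more tool, called after "Request:" by a JSON object that holds its "name" and its "arguments". arm_command: Moves the arm, as the interface text tells. Its arguments: {"type":"object","properties":{"plan":{"type":"array","items":{"type":"array","items":{"type":"array","items":{"type":"number"}}}},"squeeze":{"type":"number"}},"required":["plan"]}

```bash
mkdir -p pics
cat > h.py <<'E'
import numpy as np, cv2
from station import *
from scipy.spatial.transform import Rotation as R
def w(cam,p):
    T=np.array(calibration(cam)["cam_to_world"]); return T[:3,:3]@np.array(p)+T[:3,3]
def show(cam,fn,crop=None,s=1):
    im=get_image(cam)[:,:,::-1]
    if crop: a,b,c,d=crop; im=im[b:d,a:c]
    cv2.imwrite(fn,cv2.resize(im,None,fx=s,fy=s))
def st():
    o=ctrl.get_obs(); print({k:np.round(o[k],3).tolist() for k in("t","q","tool_pos","contact_force","opening")}); print(R.from_rotvec(o["tool_rot"]).as_matrix().round(3).tolist())
E
python3 - <<'E'
from h import *
st()
for c in("top","side"):
    show(c,f"pics/{c}1.png")
    print(c,np.round(w(c,[0,0,0]),3))
    for n in["carton_k_mid","carton_m_mid","carton_r_mid","pocket","wing_knob","tongue_tip","plate_top","spray_can","bearing","flange_unit","mug","water","hub_bolt"]:
        print(n,[(round(d["conf"],2),np.round(w(c,d["at"]),3).tolist()) for d in mark_of(c,n)[:4]])
E
```

```text
{'t': 0.0, 'q': [-1.407, 0.053, 1.614, -0.0, 1.476, -0.119], 'tool_pos': [0.174, -0.6, 0.23], 'contact_force': [-0.427, 0.017, -0.075], 'opening': 0.085}
[[-0.0, 0.279, -0.96], [0.002, -0.96, -0.279], [-1.0, -0.002, -0.0]]
top [0.408 0.027 1.072]
carton_k_mid [(0.82, [0.622, -0.317, 0.03])]
carton_m_mid [(0.87, [0.644, -0.093, 0.028]), (0.4, [0.421, -0.284, -0.002])]
carton_r_mid [(0.91, [0.462, -0.068, 0.022])]
pocket [(0.6, [0.456, 0.177, 0.002])]
wing_knob [(0.87, [0.548, 0.179, 0.099]), (0.37, [0.754, -0.169, -0.0])]
tongue_tip [(0.57, [0.556, 0.113, 0.07])]
plate_top [(0.66, [0.545, 0.216, 0.126])]
spray_can [(0.94, [0.419, -0.284, -0.005]), (0.24, [0.644, -0.095, 0.03])]
bearing [(0.56, [0.531, -0.193, -0.0])]
flange_unit [(0.9, [0.345, 0.391, 0.002])]
mug [(0.62, [0.752, 0.152, 0.003])]
water [(0.78, [0.753, -0.169, -0.001]), (0.75, [0.546, 0.182, 0.1]), (0.27, [0.548, 0.215, 0.125])]
hub_bolt [(0.68, [0.357, 0.044, -0.001])]
side [0.045 0.744 0.687]
carton_k_mid [(0.62, [0.621, -0.318, 0.03])]
carton_m_mid [(0.81, [0.644, -0.1, 0.026]), (0.67, [0.556, 0.113, 0.07])]
carton_r_mid [(0.6, [0.464, -0.069, 0.026])]
pocket [(0.57, [0.459, 0.176, 0.005]), (0.16, [0.556, 0.115, 0.07])]
wing_knob [(0.62, [0.544, 0.176, 0.1])]
tongue_tip [(0.81, [0.555, 0.112, 0.068])]
plate_top [(0.75, [0.557, 0.112, 0.07]), (0.74, [0.546, 0.219, 0.123])]
spray_can [(0.7, [0.423, -0.284, 0.003])]
bearing [(0.69, [0.53, -0.193, 0.003])]
flange_unit [(0.81, [0.347, 0.393, 0.004])]
mug [(0.84, [0.756, 0.15, 0.002]), (0.5, [0.557, 0.114, 0.069])]
water [(0.77, [0.757, -0.175, 0.003]), (0.63, [0.556, 0.114, 0.069])]
hub_bolt [(0.6, [0.364, 0.042, -0.001])]
```

View pics/top1.png

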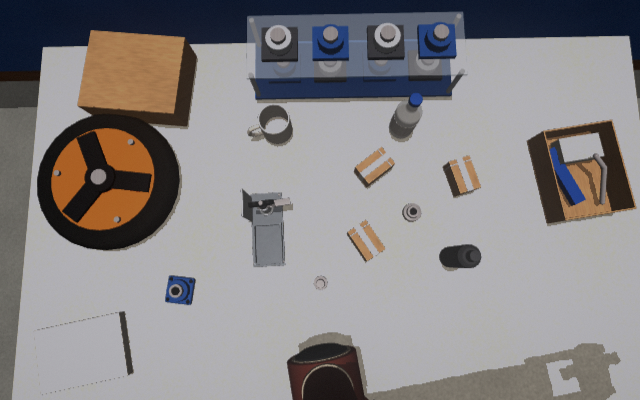

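View pics/side1.png

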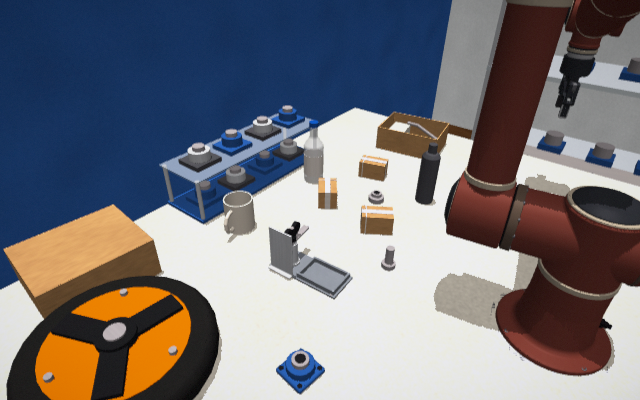

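The top view shows the three cartons at about (374,166), (464,176) and (366,240). The can is at (460,256), the pocket at (268,243), and the knob at (266,208) with its tongue pointing right at (290,204). The side view agrees with this. Next I'll fit the yaws.

```bash
cat >> h.py <<'E'
from scipy.optimize import minimize
def proj(c,P):
    K=calibration(c); T=np.linalg.inv(np.array(K["cam_to_world"])); p=P@T[:3,:3].T+T[:3,3]
    return np.c_[p[:,0]/p[:,2]*K["fx"]+K["cx"],p[:,1]/p[:,2]*K["fy"]+K["cy"]]
def hullmask(c,P,s=8):
    m=np.zeros((400*s//4,640*s//4),np.uint8)
    h=cv2.convexHull((proj(c,P)).astype(np.float32)); cv2.fillConvexPoly(m,np.round((h*s/4+s/8)*16).astype(np.int32),255,cv2.LINE_AA,4); return m
def fitbox(name,x0,size,zc,cams=("top","side"),near=None):
    ms={}
    for c in cams:
        get_image(c)
        ds=cut_out(c,name)
        if near is not None:
            u=proj(c,np.array([[x0[0],x0[1],zc]]))[0]
            ds=sorted(ds,key=lambda d:np.hypot(*(np.argwhere(d["mask"]).mean(0)[::-1]-u)))
        ms[c]=cv2.resize(ds[0]["mask"].astype(np.uint8)*255,None,fx=2,fy=2,interpolation=cv2.INTER_LINEAR)
    B=np.array([[a,b,d] for a in(-.5,.5) for b in(-.5,.5) for d in(-.5,.5)])*size
    def cost(v):
        P=B@R.from_euler("z",v[2]).as_matrix().T+[v[0],v[1],zc]
        t=0
        for c in cams:
            h=hullmask(c,P).astype(float); m=ms[c].astype(float); t+=1-np.minimum(h,m).sum()/np.maximum(h,m).sum()
        return t
    best=min((minimize(cost,[*x0,y],method="Nelder-Mead",options=dict(initial_simplex=np.array([[*x0,y],[x0[0]+.005,x0[1],y],[x0[0],x0[1]+.005,y],[*x0,y+.25]]),maxiter=150)) for y in np.radians([0,30,60,90,120,150])),key=lambda r:r.fun)
    return best.x,best.fun
E
python3 - <<'E'
from h import *
for n,x in(("carton_k_mid",(.622,-.317)),("carton_m_mid",(.644,-.096)),("carton_r_mid",(.463,-.068))):
    for cams in(("top","side"),("top",)):
        v,f=fitbox(n,x,[.084,.054,.056],.028,cams,True); print(n,v[:2].round(4),np.degrees(v[2]).round(1),round(f,3))
S=[]
for c in("top","side")*3:
    get_image(c)
    S.append([w(c,mark_of(c,n)[0]["at"]) if n!="plate_top" else [0,0,0] for n in("pocket","wing_knob","tongue_tip")])
print(np.array(S).round(4).tolist())
show("top","pics/top2.png",(225,175,310,280),7)
E
```

```text
carton_k_mid [ 0.619  -0.3136] 196.2 0.12
carton_k_mid [ 0.6196 -0.3141] 16.2 0.069
carton_m_mid [ 0.6456 -0.0948] 127.1 0.137
carton_m_mid [ 0.6457 -0.0951] 126.8 0.07
carton_r_mid [ 0.4607 -0.0696] 211.8 0.151
carton_r_mid [ 0.4617 -0.0686] 212.9 0.046Traceback (most recent call last):
  File "<stdin>", line 8, in <module>
IndexError: list index out of range
```

Run:
```python
from h import *
S={}
for c in("top","side")*3:
    get_image(c)
    for n in("pocket","wing_knob","tongue_tip"):
        for d in mark_of(c,n)[:1]: S.setdefault(n,[]).append(w(c,d["at"]).round(4).tolist())
for n in S: print(n,np.median(S[n],0),S[n])
show("top","pics/top2.png",(225,190,310,275),7)
```

```text
pocket [0.4573  0.1736  0.00335] [[0.4585, 0.1735, 0.003], [0.458, 0.1734, 0.0034], [0.4531, 0.1718, 0.0033], [0.4566, 0.1766, 0.0022], [0.4563, 0.1737, 0.0039], [0.4591, 0.1737, 0.0046]]
wing_knob [0.5468 0.1775 0.1012] [[0.5483, 0.1779, 0.1018], [0.5455, 0.1745, 0.0994], [0.5464, 0.1789, 0.1015], [0.548, 0.1771, 0.098], [0.5468, 0.1775, 0.1012]]
tongue_tip [0.55505 0.11285 0.0711 ] [[0.5578, 0.1149, 0.0737], [0.5557, 0.112, 0.0687], [0.5566, 0.1111, 0.0733], [0.554, 0.1145, 0.0695], [0.5544, 0.1137, 0.0723], [0.5543, 0.1104, 0.0699]]
```

View pics/top2.png

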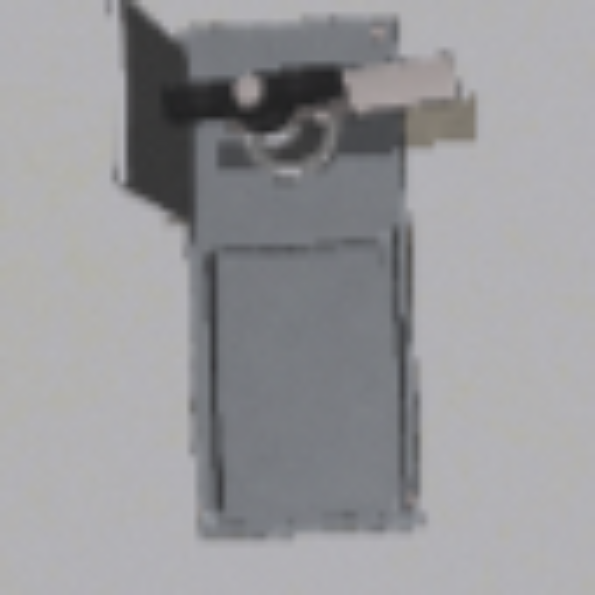

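Run:
```python
from h import *
K=calibration("top");T=np.array(K["cam_to_world"])
def ray(u,z):
    u=np.array([225,190])+(np.array(u)+.5)/7-.5
    d=T[:3,:3]@[(u[0]-K["cx"])/K["fx"],(u[1]-K["cy"])/K["fy"],1]; return (T[:3,3]+d*(z-T[2,3])/d[2])[:2]
for nm,z,pts in(("floor",.006,[(217,252),(392,243),(403,512),(222,515)]),("rim",.018,[(200,533),(420,517)]),("outer",.018,[(192,250),(200,530)]),("plate",.124,[(122,5),(118,182)]),("tongue",.073,[(347,105),(458,90),(345,75),(445,55)]),("wing",.112,[(165,103),(340,85)])):
    P=[ray(p,z) for p in pts]; print(nm,np.round(P,4).tolist(),np.mean(P,0).round(4))
    for a,b in zip(P,P[1:]): print("   ang",np.degrees(np.arctan2(*(b-a)[::-1])).round(1),np.hypot(*(b-a)).round(4))
```

```text
floor [[0.5027, 0.2051], [0.505, 0.1414], [0.4084, 0.1375], [0.4081, 0.2024]] [0.4561 0.1716]
   ang -87.9 0.0637
   ang -177.6 0.0967
   ang 90.2 0.065
rim [[0.4019, 0.2082], [0.4065, 0.1302]] [0.4042 0.1692]
   ang -86.6 0.0782
outer [[0.5025, 0.2121], [0.403, 0.2082]] [0.4527 0.2102]
   ang -177.8 0.0995
plate [[0.5736, 0.2173], [0.5154, 0.2178]] [0.5445 0.2175]
   ang 179.5 0.0582
tongue [[0.5466, 0.1497], [0.5512, 0.1116], [0.557, 0.1504], [0.5634, 0.1161]] [0.5545 0.132 ]
   ang -83.1 0.0384
   ang 81.5 0.0392
   ang -79.4 0.035
wing [[0.5427, 0.205], [0.5479, 0.1473]] [0.5453 0.1761]
   ang -84.9 0.058
```

Cradle yaw comes out at about 2.5°, with the pocket at (0.457, 0.173) and the knob at (0.547, 0.177). The latch is about 95° open. I'll weigh carton k first.

```bash
cat >> h.py <<'E'
import math,json
def go(*tg,op=.085,n0=1,step=.038):
    """targets (x,y,z,jawdeg[,op]); prints rows"""
    o=ctrl.get_obs(); M=R.from_rotvec(o["tool_rot"]); p=np.array(o["tool_pos"]); rows=[]
    y=M.as_matrix()[:,1]; ya=np.degrees(np.arctan2(y[1],y[0]))
    for t in tg:
        q=np.array(t[:3]); dy=(t[3]-ya+180)%360-180; n=max(math.ceil(np.linalg.norm(q-p)/step),math.ceil(abs(dy)/6.5),1)
        for k in range(n):
            A=R.from_euler("z",ya,degrees=True).as_matrix()@np.array([[0,1,0],[0,0,1],[-1,0,0]]).T.T if 0 else None
            a=np.radians(ya); X=np.array([0,0,-1.]);Y=np.array([np.cos(a),np.sin(a),0]);Z=np.cross(X,Y)
            d=(q-p)/n; rows.append([round(float(d@X),4),round(float(d@Y),4),round(float(d@Z),4),round(-dy/n,1),0,0,t[4] if len(t)>4 else op]); ya+=dy/n
        p=q
    print(len(rows)); 
    for r in rows: print(json.dumps(r))
E
python3 - <<'E'
from h import *
go((.6195,-.314,.22,-73.8))
E
```

```text
14
[0.0008, -0.0108, -0.0362, 0.0, 0, 0, 0.085]
[0.0008, -0.0108, -0.0362, 0.0, 0, 0, 0.085]
[0.0008, -0.0108, -0.0362, 0.0, 0, 0, 0.085]
[0.0008, -0.0108, -0.0362, 0.0, 0, 0, 0.085]
[0.0008, -0.0108, -0.0362, 0.0, 0, 0, 0.085]
[0.0008, -0.0108, -0.0362, 0.0, 0, 0, 0.085]
[0.0008, -0.0108, -0.0362, 0.0, 0, 0, 0.085]
[0.0008, -0.0108, -0.0362, 0.0, 0, 0, 0.085]
[0.0008, -0.0108, -0.0362, 0.0, 0, 0, 0.085]
[0.0008, -0.0108, -0.0362, 0.0, 0, 0, 0.085]
[0.0008, -0.0108, -0.0362, 0.0, 0, 0, 0.085]
[0.0008, -0.0108, -0.0362, 0.0, 0, 0, 0.085]
[0.0008, -0.0108, -0.0362, 0.0, 0, 0, 0.085]
[0.0008, -0.0108, -0.0362, 0.0, 0, 0, 0.085]
```

Request:
{"name": "arm_command", "arguments": {"plan": [[[0.001,-0.011,-0.036,0,0,0,0.085],[0.001,-0.011,-0.036,0,0,0,0.085],[0.001,-0.011,-0.036,0,0,0,0.085],[0.001,-0.011,-0.036,0,0,0,0.085],[0.001,-0.011,-0.036,0,0,0,0.085],[0.001,-0.011,-0.036,0,0,0,0.085],[0.001,-0.011,-0.036,0,0,0,0.085],[0.001,-0.011,-0.036,0,0,0,0.085],[0.001,-0.011,-0.036,0,0,0,0.085],[0.001,-0.011,-0.036,0,0,0,0.085],[0.001,-0.011,-0.036,0,0,0,0.085],[0.001,-0.011,-0.036,0,0,0,0.085],[0.001,-0.011,-0.036,0,0,0,0.085],[0.001,-0.011,-0.036,0,0,0,0.085],[0,0,0,0,0,0,0.085]]]}}

```text
t: 5.15
tool_pos: [0.6347, -0.3016, 0.2167]
tool_rot: [2.075, 0.281, -2.071]
contact_force: [-0.6, -0.1, -0.2]
opening: 0.0849
```

Run:
```python
from h import *
st()
go((.6195,-.314,.19,-73.8),(.6195,-.314,.022,-73.8))
```

```text
{'t': 5.15, 'q': [-0.548, 0.238, 1.434, -0.003, 1.466, 0.748], 'tool_pos': [0.635, -0.302, 0.217], 'contact_force': [-0.579, -0.134, -0.172], 'opening': 0.085}
[[0.003, 0.271, -0.963], [-0.005, -0.963, -0.271], [-1.0, 0.005, -0.001]]
6
[0.0267, 0.0078, 0.018, -0.5, 0, 0, 0.085]
[0.0336, 0.0, 0.0, -0.0, 0, 0, 0.085]
[0.0336, 0.0, 0.0, -0.0, 0, 0, 0.085]
[0.0336, 0.0, 0.0, -0.0, 0, 0, 0.085]
[0.0336, 0.0, 0.0, -0.0, 0, 0, 0.085]
[0.0336, 0.0, 0.0, -0.0, 0, 0, 0.085]
```

Request:
{"name": "arm_command", "arguments": {"plan": [[[0.02,0.008,0.018,-0.5,0,0,0.085],[0,0,0,0,0,0,0.085],[0.032,0,0,0,0,0,0.085],[0.032,0,0,0,0,0,0.085],[0.03,0,0,0,0,0,0.085],[0.03,0,0,0,0,0,0.085],[0.02,0,0,0,0,0,0.085],[0,0,0,0,0,0,0.085]]]}}

```text
t: 5.82
tool_pos: [0.6266, -0.3154, 0.0546]
tool_rot: [2.077, 0.284, -2.052]
contact_force: [-0.3, -0.6, -1.4]
opening: 0.085
```

Run:
```python
from h import *
st()
go((.6195,-.314,.022,-73.8))
```

```text
{'t': 5.817, 'q': [-0.572, 0.37, 1.555, -0.001, 1.2, 0.715], 'tool_pos': [0.627, -0.315, 0.055], 'contact_force': [-0.253, -0.595, -1.411], 'opening': 0.085}
[[0.014, 0.28, -0.96], [-0.01, -0.96, -0.28], [-1.0, 0.013, -0.01]]
1
[0.0326, -0.0033, 0.0065, 0.1, 0, 0, 0.085]
```

Request:
{"name": "arm_command", "arguments": {"plan": [[[0.016,-0.002,0.003,0,-0.6,-0.8,0.085],[0.015,-0.001,0.003,0,0,0,0.085],[0,0,0,0,0,0,0.085]]]}}

```text
t: 6.07
tool_pos: [0.621, -0.3154, 0.0251]
tool_rot: [2.072, 0.294, -2.069]
contact_force: [-0.4, -0.0, -0.6]
opening: 0.0849
```

```bash
python3 - <<'E'
import re
s=open('h.py').read()
s=s.replace('    print(len(rows)); \n','''    Mm=M.as_matrix(); ax=Mm.T@np.cross(Mm[:,0],[0,0,-1]); print(len(rows),"tilt fix deg",np.degrees(ax).round(2))
''')
s=re.sub(r"            A=R.*\n","",s)
open('h.py','w').write(s)
E
python3 - <<'E'
from h import *
st()
go((.6195,-.314,.022,-73.8))
E
```

```text
{'t': 6.067, 'q': [-0.577, 0.404, 1.566, 0.001, 1.17, 0.711], 'tool_pos': [0.621, -0.315, 0.025], 'contact_force': [-0.374, -0.002, -0.605], 'opening': 0.085}
[[0.001, 0.279, -0.96], [0.0, -0.96, -0.279], [-1.0, -0.0, -0.001]]
1 tilt fix deg [ 0.   -0.08  0.  ]
[0.0031, -0.0018, 0.001, -0.0, 0, 0, 0.085]
```

Good alignment. I'll close with a modest squeeze, then lift slightly and hold still.

Request:
{"name": "arm_command", "arguments": {"plan": [[[0.002,-0.001,0,0,0,0,0.085],[0,0,0,0,0,0,0.03],[0,0,0,0,0,0,0.03],[0,0,0,0,0,0,0.03],[0,0,0,0,0,0,0.03],[0,0,0,0,0,0,0.03],[0,0,0,0,0,0,0.03],[0,0,0,0,0,0,0.03],[0,0,0,0,0,0,0.03],[-0.01,0,0,0,0,0,0.03],[-0.015,0,0,0,0,0,0.03],[-0.01,0,0,0,0,0,0.03],[0,0,0,0,0,0,0.03],[0,0,0,0,0,0,0.03],[0,0,0,0,0,0,0.03],[0,0,0,0,0,0,0.03]]], "squeeze": 40}}

```text
t: 7.4
tool_pos: [0.6246, -0.3168, 0.0714]
tool_rot: [2.079, 0.284, -2.055]
contact_force: [-0.4, 0.2, -1.7]
opening: 0.0531
```

Run:
```python
from h import *
st()
```

```text
{'t': 7.4, 'q': [-0.576, 0.35, 1.55, 0.001, 1.227, 0.713], 'tool_pos': [0.625, -0.317, 0.071], 'contact_force': [-0.354, 0.216, -1.664], 'opening': 0.053}
[[0.013, 0.278, -0.961], [-0.007, -0.961, -0.278], [-1.0, 0.01, -0.01]]
```

Carton k weighs about 1.5 N, so it is empty. I'll set it back down.

Request:
{"name": "arm_command", "arguments": {"plan": [[[0.012,0,0.002,0,-0.6,-0.7,0.03],[0.012,0,0.002,0,0,0,0.03],[0.008,0,0,0,0,0,0.03],[0,0,0,0,0,0,0.03],[0,0,0,0,0,0,0.03]]]}}

```text
t: 7.82
tool_pos: [0.6187, -0.3172, 0.0329]
tool_rot: [2.068, 0.301, -2.079]
contact_force: [0.4, 0.0, -0.5]
opening: 0.0534
```

Run:
```python
from h import *
st()
go((.6205,-.315,.0235,-73.8))
```

```text
{'t': 7.817, 'q': [-0.581, 0.397, 1.561, 0.001, 1.192, 0.708], 'tool_pos': [0.619, -0.317, 0.033], 'contact_force': [0.442, 0.045, -0.51], 'opening': 0.053}
[[-0.006, 0.278, -0.961], [0.006, -0.961, -0.278], [-1.0, -0.007, 0.004]]
1 tilt fix deg [0.   0.25 0.42]
[0.0094, -0.0016, -0.0023, -0.1, 0, 0, 0.085]
```

Request:
{"name": "arm_command", "arguments": {"plan": [[[0.005,0,-0.001,0,0.2,0.4,0.03],[0.003,0,0,0,0,0,0.03],[0,0,0,0,0,0,0.03]]]}}

```text
t: 8.07
tool_pos: [0.6201, -0.3175, 0.0292]
tool_rot: [2.068, 0.293, -2.073]
contact_force: [0.7, 0.5, -0.9]
opening: 0.0531
```

Run:
```python
from h import *
st()
go((.6205,-.315,.14,-73.8),(.6456,-.095,.15,-143))
```

```text
{'t': 8.067, 'q': [-0.579, 0.401, 1.563, -0.002, 1.179, 0.711], 'tool_pos': [0.62, -0.317, 0.029], 'contact_force': [0.664, 0.543, -0.948], 'opening': 0.053}
[[-0.002, 0.278, -0.961], [-0.001, -0.961, -0.278], [-1.0, -0.0, 0.002]]
14 tilt fix deg [0.   0.13 0.01]
[-0.0369, -0.0007, -0.0004, -0.0, 0, 0, 0.085]
[-0.0369, -0.0007, -0.0004, -0.0, 0, 0, 0.085]
[-0.0369, -0.0007, -0.0004, -0.0, 0, 0, 0.085]
[-0.0009, -0.0186, -0.0078, 6.3, 0, 0, 0.085]
[-0.0009, -0.0193, -0.0057, 6.3, 0, 0, 0.085]
[-0.0009, -0.0198, -0.0035, 6.3, 0, 0, 0.085]
[-0.0009, -0.0201, -0.0013, 6.3, 0, 0, 0.085]
[-0.0009, -0.0201, 0.0009, 6.3, 0, 0, 0.085]
[-0.0009, -0.0199, 0.0031, 6.3, 0, 0, 0.085]
[-0.0009, -0.0194, 0.0052, 6.3, 0, 0, 0.085]
[-0.0009, -0.0188, 0.0073, 6.3, 0, 0, 0.085]
[-0.0009, -0.0178, 0.0093, 6.3, 0, 0, 0.085]
[-0.0009, -0.0167, 0.0112, 6.3, 0, 0, 0.085]
[-0.0009, -0.0154, 0.013, 6.3, 0, 0, 0.085]
```

Request:
{"name": "arm_command", "arguments": {"plan": [[[0.004,0,0,0,0,0,0.03],[0,0,0,0,0,0,0.07],[0,0,0,0,0,0,0.085],[0,0,0,0,0,0,0.085],[0,0,0,0,0,0,0.085],[-0.03,0,0,0,0,0,0.085],[-0.035,0,0,0,0,0,0.085],[-0.035,0,0,0,0,0,0.085],[-0.01,0,0,0,0,0,0.085]]]}}

```text
t: 8.82
tool_pos: [0.6179, -0.3154, 0.1323]
tool_rot: [2.063, 0.3, -2.082]
contact_force: [-0.2, -0.5, 0.2]
opening: 0.0851
```

Run:
```python
from h import *
st()
go((.4612,-.0691,.14,-57.5))
```

```text
{'t': 8.817, 'q': [-0.578, 0.29, 1.516, -0.002, 1.347, 0.711], 'tool_pos': [0.618, -0.315, 0.132], 'contact_force': [-0.196, -0.516, 0.196], 'opening': 0.085}
[[-0.01, 0.278, -0.96], [0.004, -0.961, -0.278], [-1.0, -0.007, 0.008]]
8 tilt fix deg [0.   0.47 0.37]
[-0.001, -0.035, 0.0102, -2.0, 0, 0, 0.085]
[-0.001, -0.0354, 0.009, -2.0, 0, 0, 0.085]
[-0.001, -0.0357, 0.0077, -2.0, 0, 0, 0.085]
[-0.001, -0.0359, 0.0064, -2.0, 0, 0, 0.085]
[-0.001, -0.0361, 0.0052, -2.0, 0, 0, 0.085]
[-0.001, -0.0363, 0.0039, -2.0, 0, 0, 0.085]
[-0.001, -0.0364, 0.0026, -2.0, 0, 0, 0.085]
[-0.001, -0.0365, 0.0013, -2.0, 0, 0, 0.085]
```

Request:
{"name": "arm_command", "arguments": {"plan": [[[-0.001,-0.035,0.01,-2,0.4,0.4,0.085],[-0.001,-0.035,0.009,-2,0,0,0.085],[-0.001,-0.035,0.008,-2,0,0,0.085],[-0.001,-0.035,0.006,-2,0,0,0.085],[-0.001,-0.035,0.005,-2,0,0,0.085],[-0.001,-0.035,0.004,-2,0,0,0.085],[-0.001,-0.035,0.003,-2,0,0,0.085],[0,-0.028,0.001,-2,0,0,0.085],[0,0,0,0,0,0,0.085],[0,0,0,0,0,0,0.085]]]}}

```text
t: 9.65
tool_pos: [0.4622, -0.0747, 0.1353]
tool_rot: [1.898, 0.552, -1.892]
contact_force: [0.1, -0.3, 0.9]
opening: 0.0853
```

Run:
```python
from h import *
st()
go((.4612,-.0691,.1,-57.5),(.4612,-.0691,.023,-57.5))
```

```text
{'t': 9.65, 'q': [-0.318, -0.261, 2.067, -0.003, 1.33, 0.681], 'tool_pos': [0.462, -0.075, 0.135], 'contact_force': [0.144, -0.335, 0.938], 'opening': 0.085}
[[0.005, 0.541, -0.841], [-0.004, -0.841, -0.541], [-1.0, 0.006, -0.002]]
4 tilt fix deg [ 0.   -0.09 -0.34]
[0.0353, -0.0053, -0.0022, 0.3, 0, 0, 0.085]
[0.0257, 0.0, 0.0, -0.0, 0, 0, 0.085]
[0.0257, 0.0, 0.0, -0.0, 0, 0, 0.085]
[0.0257, 0.0, 0.0, -0.0, 0, 0, 0.085]
```

Request:
{"name": "arm_command", "arguments": {"plan": [[[0.03,-0.005,-0.002,0.3,0,-0.3,0.085],[0.03,0,0,0,0,0,0.085],[0.025,0,0,0,0,0,0.085],[0.012,0,0,0,0,0,0.085],[0,0,0,0,0,0,0.085],[0,0,0,0,0,0,0.085]]]}}

```text
t: 10.15
tool_pos: [0.4664, -0.0738, 0.0363]
tool_rot: [1.909, 0.544, -1.894]
contact_force: [-0.8, -0.6, 0.2]
opening: 0.0851
```

Run:
```python
from h import *
st()
go((.4612,-.0691,.023,-57.5))
```

```text
{'t': 10.15, 'q': [-0.315, -0.112, 2.122, -0.0, 1.122, 0.694], 'tool_pos': [0.466, -0.074, 0.036], 'contact_force': [-0.806, -0.553, 0.237], 'opening': 0.085}
[[0.009, 0.533, -0.846], [-0.003, -0.846, -0.533], [-1.0, 0.007, -0.006]]
1 tilt fix deg [ 0.   -0.33 -0.41]
[0.0133, -0.0067, 0.0019, -0.3, 0, 0, 0.085]
```

Request:
{"name": "arm_command", "arguments": {"plan": [[[0.007,-0.004,0.001,0,-0.3,-0.4,0.085],[0.006,-0.003,0.001,0,0,0,0.085],[0,0,0,0,0,0,0.085],[0,0,0,0,0,0,0.03],[0,0,0,0,0,0,0.03],[0,0,0,0,0,0,0.03],[0,0,0,0,0,0,0.03],[0,0,0,0,0,0,0.03],[0,0,0,0,0,0,0.03],[0,0,0,0,0,0,0.03],[0,0,0,0,0,0,0.03]]]}}

```text
t: 11.07
tool_pos: [0.4648, -0.0707, 0.0269]
tool_rot: [1.91, 0.543, -1.895]
contact_force: [-0.1, 0.4, -1.3]
opening: 0.0533
```

Request:
{"name": "arm_command", "arguments": {"plan": [[[-0.01,0,0,0,0,0,0.03],[-0.012,0,0,0,0,0,0.03],[-0.005,0,0,0,0,0,0.03],[0,0,0,0,0,0,0.03],[0,0,0,0,0,0,0.03],[0,0,0,0,0,0,0.03],[0,0,0,0,0,0,0.03]]]}}

```text
t: 11.65
tool_pos: [0.4639, -0.0705, 0.0558]
tool_rot: [1.909, 0.543, -1.897]
contact_force: [-0.6, -0.2, -1.1]
opening: 0.0535
```

Run:
```python
from h import *
st()
go((.4612,-.0691,.13,-57.5),(.457,.1733,.13,-87.5),op=.03)
```

```text
{'t': 11.65, 'q': [-0.31, -0.151, 2.119, 0.0, 1.166, 0.701], 'tool_pos': [0.464, -0.07, 0.056], 'contact_force': [-0.586, -0.183, -1.128], 'opening': 0.054}
[[0.007, 0.531, -0.847], [-0.002, -0.847, -0.531], [-1.0, 0.006, -0.005]]
9 tilt fix deg [ 0.   -0.28 -0.32]
[-0.0371, -0.0013, 0.0008, -0.2, 0, 0, 0.03]
[-0.0371, -0.0013, 0.0008, -0.2, 0, 0, 0.03]
[0.0, -0.0295, -0.0181, 4.3, 0, 0, 0.03]
[0.0, -0.0308, -0.0158, 4.3, 0, 0, 0.03]
[0.0, -0.0319, -0.0135, 4.3, 0, 0, 0.03]
[0.0, -0.0328, -0.0111, 4.3, 0, 0, 0.03]
[0.0, -0.0336, -0.0086, 4.3, 0, 0, 0.03]
[0.0, -0.0341, -0.0061, 4.3, 0, 0, 0.03]
[0.0, -0.0345, -0.0035, 4.3, 0, 0, 0.03]
```

Carton r weighs about 1.1 N, also empty, so m must be the full one. I'll set r down.

Request:
{"name": "arm_command", "arguments": {"plan": [[[0.01,0,0,0,0,0,0.03],[0.01,0,0,0,0,0,0.03],[0.005,0,0,0,0,0,0.03],[0,0,0,0,0,0,0.03],[0,0,0,0,0,0,0.03]]]}}

```text
t: 12.07
tool_pos: [0.4625, -0.0701, 0.0261]
tool_rot: [1.906, 0.546, -1.901]
contact_force: [-3.7, 0.2, 9.3]
opening: 0.0533
```

Request:
{"name": "arm_command", "arguments": {"plan": [[[0,0,0,0,0,0,0.07],[0,0,0,0,0,0,0.085],[0,0,0,0,0,0,0.085],[0,0,0,0,0,0,0.085],[-0.03,0,0,0,0,0,0.085],[-0.035,0,0,0,0,0,0.085],[-0.035,0,0,0,0,0,0.085],[-0.01,0,0,0,0,0,0.085],[0,0,0,0,0,0,0.085]]]}}

```text
t: 12.82
tool_pos: [0.4612, -0.0697, 0.1398]
tool_rot: [1.904, 0.548, -1.904]
contact_force: [1.3, 0.1, -0.9]
opening: 0.0851
```

Run:
```python
from h import *
st()
go((.6456,-.095,.13,-143))
show("top","pics/top3.png",(320,120,520,290),4)
for n,x in(("carton_m_mid",(.644,-.096)),("carton_r_mid",(.463,-.068))):
    v,f=fitbox(n,x,[.084,.054,.056],.028,("top",),True); print(n,v[:2].round(4),np.degrees(v[2]).round(1),round(f,3))
```

```text
{'t': 12.817, 'q': [-0.31, -0.267, 2.064, 0.0, 1.345, 0.701], 'tool_pos': [0.461, -0.07, 0.14], 'contact_force': [1.318, 0.124, -0.868], 'opening': 0.085}
[[0.0, 0.531, -0.847], [-0.0, -0.847, -0.531], [-1.0, 0.0, -0.0]]
14 tilt fix deg [ 0.   -0.01 -0.01]
[0.0007, 0.0085, -0.0102, 6.1, 0, 0, 0.085]
[0.0007, 0.0074, -0.011, 6.1, 0, 0, 0.085]
[0.0007, 0.0062, -0.0118, 6.1, 0, 0, 0.085]
[0.0007, 0.0049, -0.0124, 6.1, 0, 0, 0.085]
[0.0007, 0.0036, -0.0128, 6.1, 0, 0, 0.085]
[0.0007, 0.0022, -0.0131, 6.1, 0, 0, 0.085]
[0.0007, 0.0008, -0.0133, 6.1, 0, 0, 0.085]
[0.0007, -0.0006, -0.0133, 6.1, 0, 0, 0.085]
[0.0007, -0.002, -0.0131, 6.1, 0, 0, 0.085]
[0.0007, -0.0034, -0.0129, 6.1, 0, 0, 0.085]
[0.0007, -0.0047, -0.0124, 6.1, 0, 0, 0.085]
[0.0007, -0.006, -0.0118, 6.1, 0, 0, 0.085]
[0.0007, -0.0072, -0.0111, 6.1, 0, 0, 0.085]
[0.0007, -0.0084, -0.0103, 6.1, 0, 0, 0.085]
carton_m_mid [ 0.6445 -0.0945] 129.1 0.084
carton_r_mid [ 0.4302 -0.0435] 94.1 0.928
```

View pics/top3.png

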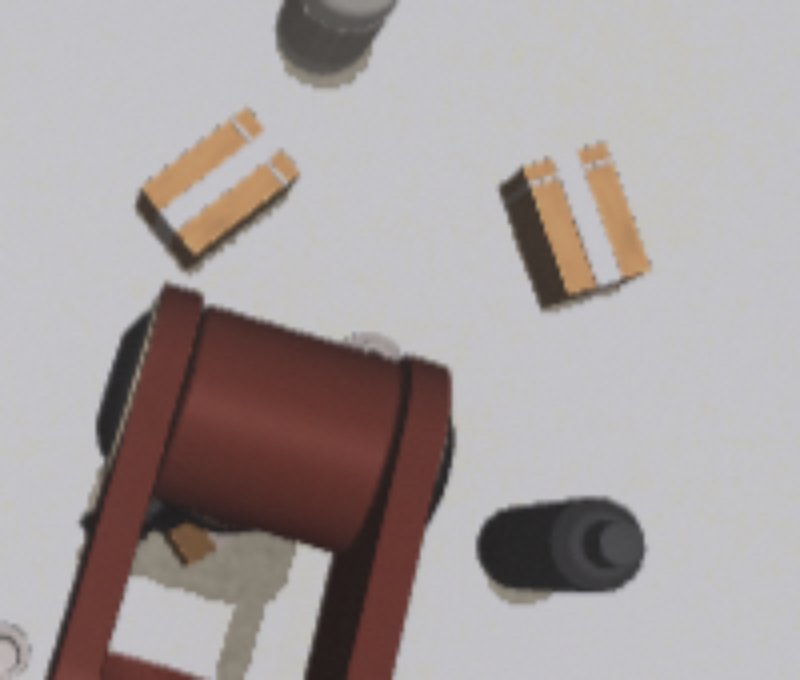

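Cartons m (crop 215,190) and k (575,225) stand upright. r is hidden under the arm. Next I go to m.

Request:
{"name": "arm_command", "arguments": {"plan": [[[0.001,0.009,-0.01,6.1,0,0,0.085],[0.001,0.007,-0.011,6.1,0,0,0.085],[0.001,0.006,-0.012,6.1,0,0,0.085],[0.001,0.005,-0.012,6.1,0,0,0.085],[0.001,0.004,-0.013,6.1,0,0,0.085],[0.001,0.002,-0.013,6.1,0,0,0.085],[0.001,0.001,-0.013,6.1,0,0,0.085],[0.001,-0.001,-0.013,6.1,0,0,0.085],[0.001,-0.002,-0.013,6.1,0,0,0.085],[0.001,-0.003,-0.013,6.1,0,0,0.085],[0.001,-0.005,-0.012,6.1,0,0,0.085],[0.001,-0.006,-0.012,6.1,0,0,0.085],[0.001,-0.007,-0.011,6.1,0,0,0.085],[0.001,-0.006,-0.009,4,0,0,0.085],[0,0,0,0,0,0,0.085],[0,0,0,0,0,0,0.085]]]}}

```text
t: 14.4
tool_pos: [0.6243, -0.0964, 0.0735]
tool_rot: [-1.576, 0.875, 1.708]
contact_force: [-0.7, -0.3, -0.0]
opening: 0.0845
```

Run:
```python
from h import *
st()
go((.645,-.095,.1,-142.5),(.645,-.095,.023,-142.5))
```

```text
{'t': 14.4, 'q': [-0.271, 0.254, 1.666, 0.001, 1.294, 2.266], 'tool_pos': [0.624, -0.096, 0.073], 'contact_force': [-0.73, -0.29, -0.01], 'opening': 0.084}
[[-0.07, -0.821, -0.566], [0.02, -0.569, 0.822], [-0.997, 0.046, 0.056]]
4 tilt fix deg [ 0.    3.22 -2.61]
[-0.0265, -0.0178, -0.0106, -2.8, 0, 0, 0.085]
[0.0257, 0.0, 0.0, -0.0, 0, 0, 0.085]
[0.0257, 0.0, 0.0, -0.0, 0, 0, 0.085]
[0.0257, 0.0, 0.0, -0.0, 0, 0, 0.085]
```

The combined turn caused drift: 4° of tilt, and the tool sank. I'll correct it before descending.

Request:
{"name": "arm_command", "arguments": {"plan": [[[-0.015,-0.007,-0.004,-1.2,1.6,-1.3,0.085],[-0.012,-0.008,-0.004,-1.2,1.5,-1.3,0.085],[0,-0.002,-0.001,-0.3,0,0,0.085],[0,0,0,0,0,0,0.085],[0,0,0,0,0,0,0.085]]]}}

```text
t: 14.82
tool_pos: [0.644, -0.0929, 0.1007]
tool_rot: [-1.678, 0.816, 1.676]
contact_force: [-0.4, -0.9, 0.1]
opening: 0.0849
```

Run:
```python
from h import *
st()
go((.645,-.095,.023,-142.5))
```

```text
{'t': 14.817, 'q': [-0.259, 0.219, 1.656, 0.003, 1.265, 2.22], 'tool_pos': [0.644, -0.093, 0.101], 'contact_force': [-0.434, -0.923, 0.064], 'opening': 0.085}
[[0.003, -0.789, -0.614], [0.003, -0.614, 0.789], [-1.0, -0.004, 0.0]]
3 tilt fix deg [0.   0.02 0.21]
[0.0259, 0.0002, -0.0008, 0.1, 0, 0, 0.085]
[0.0259, 0.0002, -0.0008, 0.1, 0, 0, 0.085]
[0.0259, 0.0002, -0.0008, 0.1, 0, 0, 0.085]
```

Request:
{"name": "arm_command", "arguments": {"plan": [[[0.024,0,-0.001,0,0,0.2,0.085],[0.024,0,-0.001,0,0,0,0.085],[0.018,0,-0.001,0,0,0,0.085],[0,0,0,0,0,0,0.085],[0,0,0,0,0,0,0.085]]]}}

```text
t: 15.23
tool_pos: [0.6485, -0.0955, 0.0379]
tool_rot: [-1.686, 0.817, 1.671]
contact_force: [0.5, 0.4, 0.3]
opening: 0.0848
```

Run:
```python
from h import *
st()
go((.645,-.095,.024,-142.5))
```

```text
{'t': 15.233, 'q': [-0.26, 0.3, 1.676, 0.0, 1.158, 2.218], 'tool_pos': [0.648, -0.096, 0.038], 'contact_force': [0.537, 0.424, 0.276], 'opening': 0.085}
[[0.008, -0.788, -0.616], [-0.002, -0.616, 0.788], [-1.0, -0.005, -0.007]]
1 tilt fix deg [ 0.   -0.38  0.3 ]
[0.0139, 0.0024, 0.0026, 0.5, 0, 0, 0.085]
```

Request:
{"name": "arm_command", "arguments": {"plan": [[[0.007,0.001,0.001,0.2,-0.4,0.3,0.085],[0.006,0.001,0.001,0.2,0,0,0.085],[0,0,0,0,0,0,0.085],[0,0,0,0,0,0,0.03],[0,0,0,0,0,0,0.03],[0,0,0,0,0,0,0.03],[0,0,0,0,0,0,0.03],[0,0,0,0,0,0,0.03],[0,0,0,0,0,0,0.03],[0,0,0,0,0,0,0.03],[0,0,0,0,0,0,0.03]]], "squeeze": 60}}

```text
t: 16.15
tool_pos: [0.6467, -0.0965, 0.0288]
tool_rot: [-1.678, 0.825, 1.672]
contact_force: [-0.3, -0.8, -1.1]
opening: 0.0527
```

Request:
{"name": "arm_command", "arguments": {"plan": [[[-0.01,0,0,0,0,0,0.03],[-0.012,0,0,0,0,0,0.03],[-0.005,0,0,0,0,0,0.03],[0,0,0,0,0,0,0.03],[0,0,0,0,0,0,0.03],[0,0,0,0,0,0,0.03]]]}}

```text
t: 16.65
tool_pos: [0.6432, -0.0949, 0.054]
tool_rot: [-1.671, 0.825, 1.679]
contact_force: [0.9, -0.1, -6.7]
opening: 0.0531
```

Run:
```python
from h import *
st()
go((.645,-.095,.11,-142.5),(.45,.04,.12,-87.5),(.457,.1733,.12,-87.5),op=.03,step=.03)
```

```text
{'t': 16.65, 'q': [-0.26, 0.276, 1.674, -0.001, 1.196, 2.225], 'tool_pos': [0.643, -0.095, 0.054], 'contact_force': [0.92, -0.14, -6.691], 'opening': 0.053}
[[-0.005, -0.792, -0.611], [0.0, -0.611, 0.792], [-1.0, 0.004, 0.003]]
16 tilt fix deg [ 0.    0.19 -0.22]
[-0.028, -0.0007, -0.0006, 0.1, 0, 0, 0.03]
[-0.028, -0.0007, -0.0006, 0.1, 0, 0, 0.03]
[-0.0011, 0.0081, 0.0251, -6.1, 0, 0, 0.03]
[-0.0011, 0.0053, 0.0258, -6.1, 0, 0, 0.03]
[-0.0011, 0.0026, 0.0262, -6.1, 0, 0, 0.03]
[-0.0011, -0.0002, 0.0264, -6.1, 0, 0, 0.03]
[-0.0011, -0.003, 0.0262, -6.1, 0, 0, 0.03]
[-0.0011, -0.0058, 0.0257, -6.1, 0, 0, 0.03]
[-0.0011, -0.0085, 0.0249, -6.1, 0, 0, 0.03]
[-0.0011, -0.0111, 0.0239, -6.1, 0, 0, 0.03]
[-0.0011, -0.0136, 0.0226, -6.1, 0, 0, 0.03]
[0.0, -0.0266, -0.0026, 0.0, 0, 0, 0.03]
[0.0, -0.0266, -0.0026, 0.0, 0, 0, 0.03]
[0.0, -0.0266, -0.0026, 0.0, 0, 0, 0.03]
[0.0, -0.0266, -0.0026, 0.0, 0, 0, 0.03]
[0.0, -0.0266, -0.0026, 0.0, 0, 0, 0.03]
```

Carton m weighs 6.7 N, so it is the full one. I'll lift it well clear and turn gently.

Request:
{"name": "arm_command", "arguments": {"plan": [[[-0.03,0,0,0,0,0,0.03],[-0.035,0,0,0,0,0,0.03],[-0.035,0,0,0,0,0,0.03],[-0.03,0,0,0,0,0,0.03],[0,0,0,-3,0,0,0.03],[0,0,0,-5,0,0,0.03],[0,0,0,-5,0,0,0.03],[0,0,0,-5,0,0,0.03],[0,0,0,-5,0,0,0.03],[0,0,0,-5,0,0,0.03],[0,0,0,-3,0,0,0.03],[0,0,0,0,0,0,0.03]]]}}

```text
t: 17.65
tool_pos: [0.6392, -0.0934, 0.1821]
tool_rot: [-2.014, 0.354, 2.052]
contact_force: [0.3, -0.8, -6.4]
opening: 0.0528
```

Run:
```python
from h import *
st()
go((.457,.1733,.2,-87.5),op=.03,step=.03)
```

```text
{'t': 17.65, 'q': [-0.26, 0.146, 1.596, -0.001, 1.418, 1.657], 'tool_pos': [0.639, -0.093, 0.182], 'contact_force': [0.279, -0.802, -6.411], 'opening': 0.053}
[[-0.018, -0.339, -0.941], [0.004, -0.941, 0.339], [-1.0, 0.002, 0.018]]
11 tilt fix deg [ 0.    1.04 -0.12]
[-0.0016, -0.0172, 0.0238, -2.0, 0, 0, 0.03]
[-0.0016, -0.018, 0.0232, -2.0, 0, 0, 0.03]
[-0.0016, -0.0188, 0.0225, -2.0, 0, 0, 0.03]
[-0.0016, -0.0196, 0.0219, -2.0, 0, 0, 0.03]
[-0.0016, -0.0204, 0.0211, -2.0, 0, 0, 0.03]
[-0.0016, -0.0211, 0.0204, -2.0, 0, 0, 0.03]
[-0.0016, -0.0218, 0.0196, -2.0, 0, 0, 0.03]
[-0.0016, -0.0225, 0.0189, -2.0, 0, 0, 0.03]
[-0.0016, -0.0232, 0.0181, -2.0, 0, 0, 0.03]
[-0.0016, -0.0238, 0.0172, -2.0, 0, 0, 0.03]
[-0.0016, -0.0244, 0.0164, -2.0, 0, 0, 0.03]
```

Request:
{"name": "arm_command", "arguments": {"plan": [[[-0.002,-0.017,0.024,-2,0.9,0,0.03],[-0.002,-0.018,0.023,-2,0,0,0.03],[-0.002,-0.019,0.023,-2,0,0,0.03],[-0.002,-0.02,0.022,-2,0,0,0.03],[-0.002,-0.02,0.021,-2,0,0,0.03],[-0.002,-0.021,0.02,-2,0,0,0.03],[0,0,0,0,0,0,0.03]]]}}

```text
t: 18.23
tool_pos: [0.5341, 0.0561, 0.1894]
tool_rot: [-2.137, 0.153, 2.158]
contact_force: [0.9, 0.4, -7.1]
opening: 0.0526
```

Run:
```python
from h import *
st()
go((.457,.1733,.16,-87.5),op=.03,step=.03)
```

```text
{'t': 18.233, 'q': [-0.034, -0.122, 1.854, 0.001, 1.419, 1.679], 'tool_pos': [0.534, 0.056, 0.189], 'contact_force': [0.918, 0.422, -7.137], 'opening': 0.053}
[[-0.01, -0.142, -0.99], [0.001, -0.99, 0.142], [-1.0, 0.001, 0.01]]
5 tilt fix deg [ 0.    0.56 -0.03]
[0.0059, -0.021, 0.0186, -2.1, 0, 0, 0.03]
[0.0059, -0.0217, 0.0178, -2.1, 0, 0, 0.03]
[0.0059, -0.0223, 0.017, -2.1, 0, 0, 0.03]
[0.0059, -0.023, 0.0161, -2.1, 0, 0, 0.03]
[0.0059, -0.0235, 0.0153, -2.1, 0, 0, 0.03]
```

Request:
{"name": "arm_command", "arguments": {"plan": [[[0.003,-0.021,0.018,-2,0.5,0,0.03],[0.003,-0.021,0.018,-2,0,0,0.03],[0.003,-0.022,0.017,-2,0,0,0.03],[0.003,-0.022,0.016,-2,0,0,0.03],[0.003,-0.017,0.01,-1.5,0,0,0.03],[0,0,0,0,0,0,0.03],[0,0,0,0,0,0,0.03]]]}}

```text
t: 18.82
tool_pos: [0.4577, 0.1701, 0.1725]
tool_rot: [2.21, 0.023, -2.21]
contact_force: [0.3, -0.3, -7.5]
opening: 0.0526
```

Run:
```python
from h import *
st()
show("top","pics/top4.png",(200,170,340,290),5)
show("side","pics/side4.png",(250,150,400,300),4)
go((.457,.1733,.08,-87.5),op=.03,step=.03)
```

```text
{'t': 18.817, 'q': [0.204, -0.24, 1.985, -0.001, 1.397, 1.753], 'tool_pos': [0.458, 0.17, 0.172], 'contact_force': [0.33, -0.312, -7.49], 'opening': 0.053}
[[-0.0, 0.022, -1.0], [-0.001, -1.0, -0.022], [-1.0, 0.001, 0.0]]
4 tilt fix deg [ 0.    0.03 -0.03]
[0.0231, -0.001, 0.0003, -0.3, 0, 0, 0.03]
[0.0231, -0.001, 0.0003, -0.3, 0, 0, 0.03]
[0.0231, -0.001, 0.0003, -0.3, 0, 0, 0.03]
[0.0231, -0.001, 0.0003, -0.3, 0, 0, 0.03]
```

View pics/side4.png

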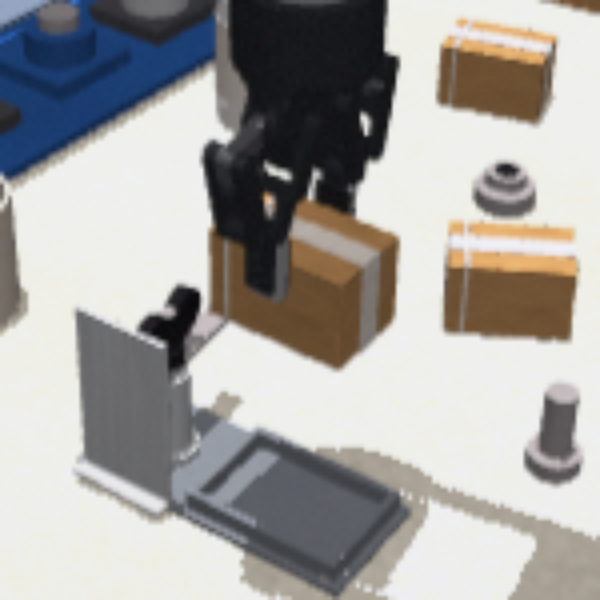

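Run:
```python
from h import *
from scipy.optimize import least_squares
obs={"BL":((213,318)),"BF":((341,368)),"TF":((344,283)),"TR":((399,239)),"BR":((394,318)),"TL":((210,233))}
# side cam looks from +y,-x... carton corners local (sx,sy,sz)
loc={"BF":(-1,1,-1),"TF":(-1,1,1),"BL":(1,1,-1),"TL":(1,1,1),"TR":(-1,-1,1),"BR":(-1,-1,-1)}
K=list(obs);L=np.array([loc[k] for k in K])*[.042,.027,.028]
px=np.array([obs[k] for k in K])/4+[250,150]-.4
def f(v): return (proj("side",L@R.from_euler("z",v[3]).as_matrix().T+v[:3])-px).ravel()
r=least_squares(f,[.4577,.1701,.1715,.02]);print(r.x[:3].round(4),np.degrees(r.x[3]).round(1));print(r.fun.reshape(-1,2).round(1).tolist())
r=least_squares(lambda v:f([v[0],v[1],.1715,v[2]]),[.4577,.1701,.02]);print(r.x.round(4),r.fun.reshape(-1,2).round(1).tolist())
```

```text
[0.4702 0.1513 0.1533] 4.0
[[-0.1, -0.6], [0.1, 0.5], [0.3, 0.6], [-0.3, -0.7], [-0.4, 0.2], [0.4, -0.1]]
[0.4563 0.1711 0.0645] [[-1.0, -0.5], [0.2, 1.2], [0.5, 0.5], [0.4, -1.2], [0.2, 0.5], [-0.5, -0.8]]
```

View pics/top4.png

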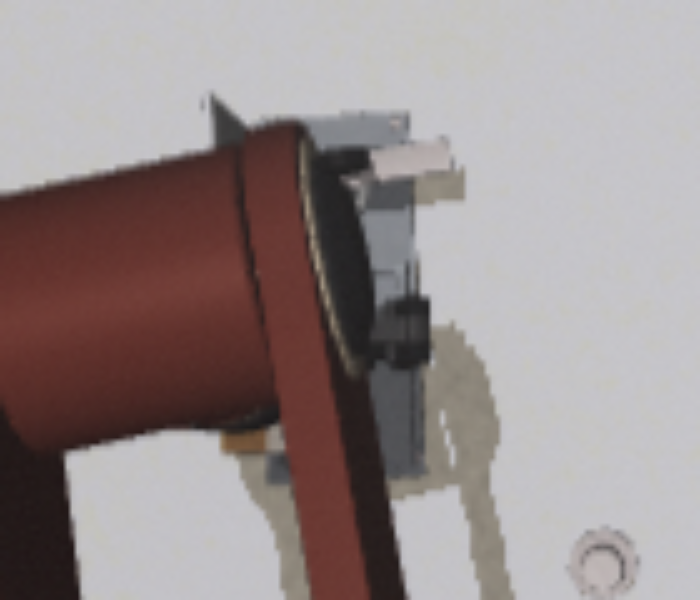

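The side view shows the carton level above the pocket, about 1.5 mm toward −x of the TCP. The top view is mostly blocked by the arm. I'll descend in stages.

Request:
{"name": "arm_command", "arguments": {"plan": [[[0.022,-0.001,0,-0.3,0,0,0.03],[0.022,-0.001,0,-0.3,0,0,0.03],[0.02,0,0,-0.3,0,0,0.03],[0.015,0,0,-0.2,0,0,0.03],[0,0,0,0,0,0,0.03],[0,0,0,0,0,0,0.03]]]}}

```text
t: 19.42
tool_pos: [0.4648, 0.1671, 0.0948]
tool_rot: [2.216, 0.031, -2.197]
contact_force: [0.5, 0.3, -5.9]
opening: 0.0533
```

Run:
```python
from h import *
st()
go((.4585,.173,.055,-87.5),op=.03,step=.015)
```

```text
{'t': 19.417, 'q': [0.196, -0.144, 2.04, -0.003, 1.237, 1.739], 'tool_pos': [0.465, 0.167, 0.095], 'contact_force': [0.542, 0.285, -5.884], 'opening': 0.053}
[[0.008, 0.029, -1.0], [-0.001, -1.0, -0.029], [-1.0, 0.001, -0.008]]
3 tilt fix deg [ 0.   -0.48 -0.06]
[0.0133, -0.002, 0.002, -0.3, 0, 0, 0.03]
[0.0133, -0.002, 0.002, -0.3, 0, 0, 0.03]
[0.0133, -0.002, 0.002, -0.3, 0, 0, 0.03]
```

Request:
{"name": "arm_command", "arguments": {"plan": [[[0.009,-0.002,0.002,-0.4,-0.5,0,0.03],[0.009,-0.002,0.002,-0.4,0,0,0.03],[0.008,-0.002,0.002,-0.3,0,0,0.03],[0,0,0,0,0,0,0.03],[0,0,0,0,0,0,0.03]]]}}

```text
t: 19.83
tool_pos: [0.4617, 0.1728, 0.0704]
tool_rot: [2.204, 0.051, -2.192]
contact_force: [0.6, 0.9, -6.0]
opening: 0.053
```

Run:
```python
from h import *
st()
go((.4585,.173,.05,-87.5),op=.03,step=.015)
```

```text
{'t': 19.833, 'q': [0.208, -0.11, 2.055, -0.001, 1.192, 1.732], 'tool_pos': [0.462, 0.173, 0.07], 'contact_force': [0.589, 0.928, -6.049], 'opening': 0.053}
[[0.005, 0.047, -0.999], [0.0, -0.999, -0.047], [-1.0, 0.0, -0.005]]
2 tilt fix deg [ 0.   -0.3  -0.01]
[0.0102, -0.0002, 0.0016, 0.1, 0, 0, 0.03]
[0.0102, -0.0002, 0.0016, 0.1, 0, 0, 0.03]
```

Request:
{"name": "arm_command", "arguments": {"plan": [[[0.006,0,0.002,0.1,-0.3,0,0.03],[0.006,0,0.002,0.1,0,0,0.03],[0.004,0,0.001,0,0,0,0.03],[0,0,0,0,0,0,0.03],[0,0,0,0,0,0,0.03]]]}}

```text
t: 20.25
tool_pos: [0.4568, 0.173, 0.0538]
tool_rot: [2.201, 0.048, -2.198]
contact_force: [-0.7, -0.6, -6.8]
opening: 0.0531
```

Run:
```python
from h import *
st()
show("side","pics/side5.png",(270,190,390,300),5)
go((.4585,.173,.036,-87.5),op=.03,step=.015)
```

```text
{'t': 20.25, 'q': [0.21, -0.093, 2.071, -0.0, 1.163, 1.737], 'tool_pos': [0.457, 0.173, 0.054], 'contact_force': [-0.702, -0.577, -6.807], 'opening': 0.053}
[[0.001, 0.043, -0.999], [0.0, -0.999, -0.043], [-1.0, 0.0, -0.001]]
2 tilt fix deg [ 0.   -0.06 -0.  ]
[0.0089, 0.0, -0.0009, -0.0, 0, 0, 0.03]
[0.0089, 0.0, -0.0009, -0.0, 0, 0, 0.03]
```

View pics/side5.png

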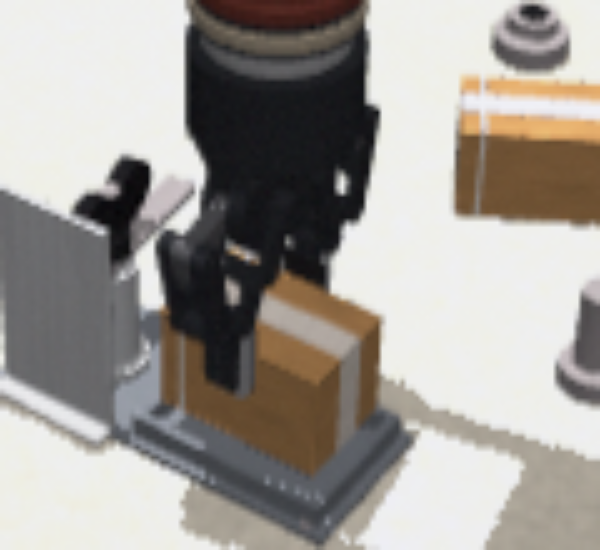

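The carton hovers squarely above the pocket, so I'll lower it in.

Request:
{"name": "arm_command", "arguments": {"plan": [[[0.005,0,-0.001,0,0,0,0.03],[0.005,0,-0.001,0,0,0,0.03],[0.004,0,0,0,0,0,0.03],[0,0,0,0,0,0,0.03],[0,0,0,0,0,0,0.03]]]}}

```text
t: 20.72
tool_pos: [0.4598, 0.1732, 0.039]
tool_rot: [2.203, 0.048, -2.197]
contact_force: [-0.9, -0.7, -6.7]
opening: 0.0527
```

Request:
{"name": "arm_command", "arguments": {"plan": [[[0.003,0,0.001,0,0,0,0.03],[0.002,0,0,0,0,0,0.03],[0,0,0,0,0,0,0.03],[0,0,0,0,0,0,0.03]]]}}

```text
t: 21.05
tool_pos: [0.4595, 0.1733, 0.035]
tool_rot: [2.203, 0.048, -2.196]
contact_force: [-0.6, -0.5, -6.2]
opening: 0.0529
```

Request:
{"name": "arm_command", "arguments": {"plan": [[[0.002,0,0,0,0,0,0.03],[0,0,0,0,0,0,0.03],[0,0,0,0,0,0,0.03]]]}}

```text
t: 21.3
tool_pos: [0.4605, 0.1736, 0.0356]
tool_rot: [2.204, 0.048, -2.195]
contact_force: [0.9, 1.0, -6.6]
opening: 0.0531
```

Request:
{"name": "arm_command", "arguments": {"plan": [[[0.004,0,0.002,0,0,0,0.03],[0.002,0,0,0,0,0,0.03],[0,0,0,0,0,0,0.03]]]}}

```text
t: 21.55
tool_pos: [0.4613, 0.1739, 0.0353]
tool_rot: [2.207, 0.048, -2.191]
contact_force: [-0.2, 0.6, -6.9]
opening: 0.0531
```

Run:
```python
from h import *
st(); print(ctrl.get_obs()["wrist_torque"])
get_image("side"); st()
show("side","pics/side6.png",(270,190,390,300),5)
```

```text
{'t': 21.55, 'q': [0.21, -0.056, 2.072, -0.001, 1.119, 1.738], 'tool_pos': [0.461, 0.174, 0.035], 'contact_force': [-0.174, 0.596, -6.874], 'opening': 0.053}
[[0.007, 0.044, -0.999], [0.0, -0.999, -0.044], [-1.0, 0.0, -0.007]]
[-0.01237267  0.00080526 -0.05153932]
{'t': 21.6, 'q': [0.21, -0.056, 2.072, -0.001, 1.118, 1.738], 'tool_pos': [0.461, 0.174, 0.035], 'contact_force': [-0.488, 0.164, -6.657], 'opening': 0.053}
[[0.008, 0.044, -0.999], [0.0, -0.999, -0.044], [-1.0, 0.0, -0.008]]
```

View pics/side6.png

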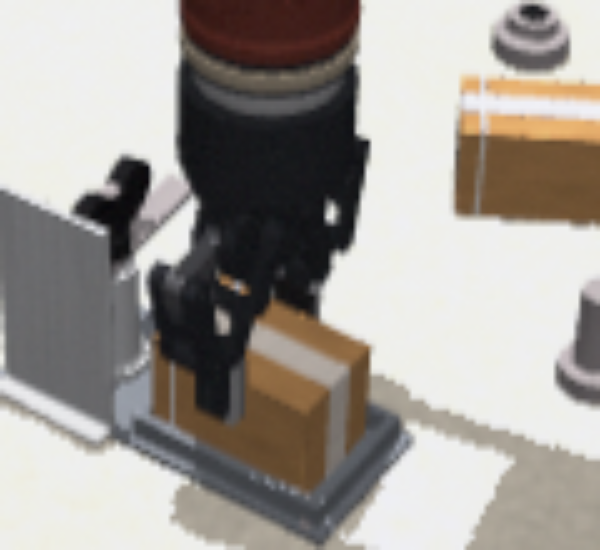

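Request:
{"name": "arm_command", "arguments": {"plan": [[[0.002,0,0.003,0,-0.4,0,0.03],[0.004,0,0.001,0,0,0,0.03],[0.003,0,0,0,0,0,0.03],[0,0,0,0,0,0,0.03]]]}}

```text
t: 21.98
tool_pos: [0.4615, 0.174, 0.0353]
tool_rot: [2.202, 0.047, -2.196]
contact_force: [0.5, 0.2, -7.0]
opening: 0.0527
```

Request:
{"name": "arm_command", "arguments": {"plan": [[[0.008,0,0.004,0,0,0,0.03],[0,0,0,0,0,0,0.03],[0,0,0,0,0,0,0.03]]]}}

```text
t: 22.23
tool_pos: [0.4614, 0.174, 0.0358]
tool_rot: [2.204, 0.047, -2.189]
contact_force: [-0.6, 0.3, -7.9]
opening: 0.0531
```

Run:
```python
from h import *
st()
```

```text
{'t': 22.233, 'q': [0.212, -0.056, 2.07, -0.005, 1.121, 1.74], 'tool_pos': [0.461, 0.174, 0.036], 'contact_force': [-0.577, 0.316, -7.899], 'opening': 0.053}
[[0.007, 0.045, -0.999], [-0.003, -0.999, -0.046], [-1.0, 0.003, -0.007]]
```

Run:
```python
from h import *
o=ctrl.get_obs(); print(np.round(o["effort"],2), np.round(o["dq"],3))
show("side","pics/side7.png",(200,0,640,330),1.8)
```

```text
[-4.000e-02 -3.329e+01 -3.594e+01 -4.000e-02  1.500e-01 -1.000e-02] [ 0.    -0.004  0.01  -0.    -0.     0.002]
```

View pics/side7.png

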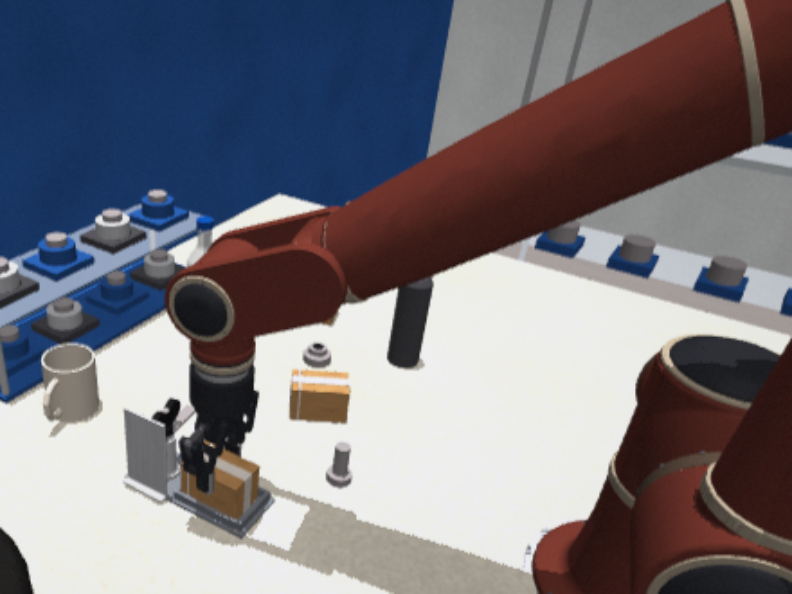

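Request:
{"name": "arm_command", "arguments": {"plan": [[[-0.01,0,0,0,0,0,0.03],[0,0,0,0,0,0,0.03]]]}}

```text
t: 22.45
tool_pos: [0.4594, 0.1737, 0.0431]
tool_rot: [2.201, 0.046, -2.193]
contact_force: [1.6, -0.3, -5.7]
opening: 0.053
```

Run:
```python
from h import *
st(); print(np.round(ctrl.get_obs()["effort"],2))
```

```text
{'t': 22.45, 'q': [0.212, -0.07, 2.07, -0.004, 1.139, 1.74], 'tool_pos': [0.459, 0.174, 0.043], 'contact_force': [1.568, -0.265, -5.661], 'opening': 0.053}
[[0.004, 0.045, -0.999], [-0.003, -0.999, -0.045], [-1.0, 0.003, -0.004]]
[ 1.900e-01 -3.036e+01 -3.204e+01 -2.000e-02  5.500e-01 -0.000e+00]
```

Request:
{"name": "arm_command", "arguments": {"plan": [[[0.002,0,0.004,0,-0.2,0.2,0.03],[0,0,0,0,0,0,0.03],[0,0,0,0,0,0,0.03]]]}}

```text
t: 22.7
tool_pos: [0.4537, 0.1733, 0.0391]
tool_rot: [2.193, 0.041, -2.197]
contact_force: [2.4, 1.0, -5.2]
opening: 0.0532
```

Request:
{"name": "arm_command", "arguments": {"plan": [[[0.01,0,0.001,0,0,0,0.03],[0,0,0,0,0,0,0.03],[0,0,0,0,0,0,0.03]]]}}

```text
t: 22.95
tool_pos: [0.4574, 0.1743, 0.0367]
tool_rot: [2.2, 0.042, -2.19]
contact_force: [0.7, -0.5, -7.1]
opening: 0.0527
```

Run:
```python
from h import *
st(); print(np.round(ctrl.get_obs()["effort"],2))
```

```text
{'t': 22.95, 'q': [0.216, -0.064, 2.076, -0.008, 1.126, 1.745], 'tool_pos': [0.457, 0.174, 0.037], 'contact_force': [0.689, -0.503, -7.124], 'opening': 0.053}
[[0.005, 0.045, -0.999], [-0.006, -0.999, -0.045], [-1.0, 0.007, -0.004]]
[ 5.000e-02 -3.232e+01 -3.505e+01 -3.000e-02  1.300e-01  0.000e+00]
```

Request:
{"name": "arm_command", "arguments": {"plan": [[[0.003,0,0,0,0,0.3,0.03],[0.006,0,0,0,0,0,0.03]]]}}

```text
t: 23.12
tool_pos: [0.4584, 0.1743, 0.034]
tool_rot: [2.192, 0.035, -2.192]
contact_force: [-43.6, -13.0, 85.6]
opening: 0.0534
```

Run:
```python
from h import *
st(); print(np.round(ctrl.get_obs()["effort"],2))
```

```text
{'t': 23.117, 'q': [0.219, -0.052, 2.071, -0.015, 1.126, 1.751], 'tool_pos': [0.458, 0.174, 0.034], 'contact_force': [-43.613, -13.022, 85.592], 'opening': 0.053}
[[0.0, 0.045, -0.999], [-0.013, -0.999, -0.045], [-1.0, 0.013, 0.0]]
[ -1.55   3.17 -15.23  -0.12 -11.6    0.21]
```

The pressing row read 86 N upward, so the carton is firmly on the floor. Hold rows had been hiding that force. I'll relax and release gently.

Request:
{"name": "arm_command", "arguments": {"plan": [[[0,0,0,0,0,0,0.03],[0,0,0,0,0,0,0.03]]]}}

```text
t: 23.28
tool_pos: [0.4598, 0.1748, 0.0365]
tool_rot: [2.194, 0.035, -2.19]
contact_force: [0.8, 0.6, -7.0]
opening: 0.0525
```

Request:
{"name": "arm_command", "arguments": {"plan": [[[0,0,0,0,0,0,0.065],[0,0,0,0,0,0,0.075],[0,0,0,0,0,0,0.075],[0,0,0,0,0,0,0.075]]]}}

```text
t: 23.62
tool_pos: [0.4609, 0.175, 0.0359]
tool_rot: [2.197, 0.035, -2.187]
contact_force: [0.1, -0.3, 0.2]
opening: 0.0749
```

Request:
{"name": "arm_command", "arguments": {"plan": [[[-0.015,0,0,0,0,0,0.075],[-0.025,0,0,0,0,0,0.075],[-0.03,0,0,0,0,0,0.075],[-0.03,0,0,0,0,0,0.075],[-0.03,0,0,0,0,0,0.075],[-0.02,0,0,0,0,0,0.06],[0,0,0,0,0,0,0.05],[0,0,0,0,0,0,0.05]]]}}

```text
t: 24.28
tool_pos: [0.4585, 0.1764, 0.1883]
tool_rot: [2.19, 0.033, -2.193]
contact_force: [-0.7, 0.6, -1.5]
opening: 0.0503
```

Run:
```python
from h import *
st()
show("side","pics/side8.png",(260,180,400,300),5)
go((.5469,.1772,.2,7.5),op=.045,step=.03)
```

```text
{'t': 24.283, 'q': [0.224, -0.241, 1.959, -0.014, 1.428, 1.752], 'tool_pos': [0.458, 0.176, 0.188], 'contact_force': [-0.748, 0.621, -1.53], 'opening': 0.05}
[[-0.001, 0.045, -0.999], [-0.015, -0.999, -0.045], [-1.0, 0.014, 0.002]]
15 tilt fix deg [ 0.    0.1  -0.83]
[-0.0008, 0.0002, -0.0059, -6.3, 0, 0, 0.045]
[-0.0008, 0.0009, -0.0058, -6.3, 0, 0, 0.045]
[-0.0008, 0.0015, -0.0057, -6.3, 0, 0, 0.045]
[-0.0008, 0.0021, -0.0055, -6.3, 0, 0, 0.045]
[-0.0008, 0.0027, -0.0052, -6.3, 0, 0, 0.045]
[-0.0008, 0.0033, -0.0049, -6.3, 0, 0, 0.045]
[-0.0008, 0.0038, -0.0045, -6.3, 0, 0, 0.045]
[-0.0008, 0.0043, -0.0041, -6.3, 0, 0, 0.045]
[-0.0008, 0.0047, -0.0036, -6.3, 0, 0, 0.045]
[-0.0008, 0.005, -0.003, -6.3, 0, 0, 0.045]
[-0.0008, 0.0054, -0.0025, -6.3, 0, 0, 0.045]
[-0.0008, 0.0056, -0.0018, -6.3, 0, 0, 0.045]
[-0.0008, 0.0058, -0.0012, -6.3, 0, 0, 0.045]
[-0.0008, 0.0059, -0.0006, -6.3, 0, 0, 0.045]
[-0.0008, 0.0059, 0.0001, -6.3, 0, 0, 0.045]
```

View pics/side8.png

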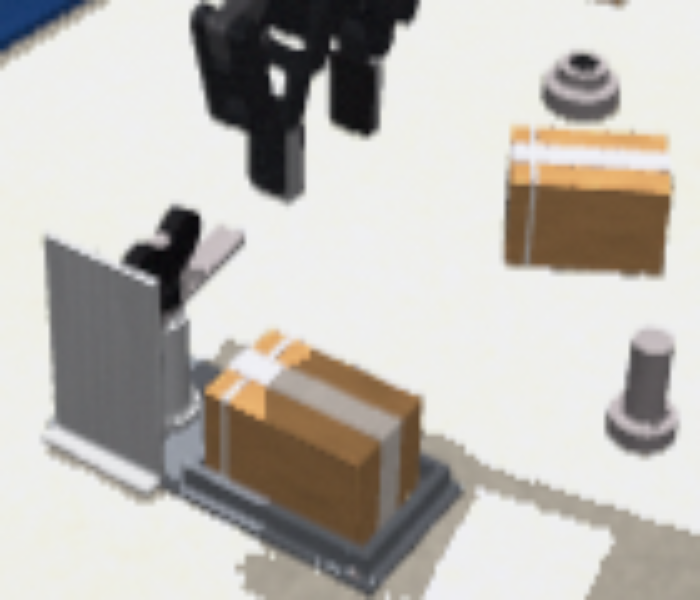

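The carton sits flat in the pocket, carton r is upright, and nothing else is disturbed. Next I turn to the knob's initial direction, staying high.

Request:
{"name": "arm_command", "arguments": {"plan": [[[-0.02,0,0,0,0,-0.8,0.045],[-0.01,0,0,-5,0,0,0.045],[0,0,0,-6,0,0,0.045],[0,0,0,-6,0,0,0.045],[0,0,0,-6,0,0,0.045],[0,0,0,-6,0,0,0.045],[0,0,0,-6,0,0,0.045],[0,0,0,-6,0,0,0.045],[0,0,0,-6,0,0,0.045],[0,0,0,0,0,0,0.045]]]}}

```text
t: 25.17
tool_pos: [0.4499, 0.1744, 0.1964]
tool_rot: [1.651, 0.826, -1.716]
contact_force: [0.2, -0.3, 0.5]
opening: 0.045
```

Run:
```python
from h import *
st()
go((.5469,.1772,.21,7.5),op=.045,step=.03)
```

```text
{'t': 25.167, 'q': [0.215, -0.249, 1.953, 0.0, 1.474, 0.881], 'tool_pos': [0.45, 0.174, 0.196], 'contact_force': [0.194, -0.336, 0.51], 'opening': 0.045}
[[-0.035, 0.786, -0.618], [-0.007, -0.618, -0.786], [-0.999, -0.023, 0.027]]
8 tilt fix deg [0.   1.57 1.32]
[-0.0017, 0.0093, -0.0078, -5.7, 0, 0, 0.045]
[-0.0017, 0.01, -0.0068, -5.7, 0, 0, 0.045]
[-0.0017, 0.0107, -0.0058, -5.7, 0, 0, 0.045]
[-0.0017, 0.0112, -0.0047, -5.7, 0, 0, 0.045]
[-0.0017, 0.0116, -0.0035, -5.7, 0, 0, 0.045]
[-0.0017, 0.0119, -0.0024, -5.7, 0, 0, 0.045]
[-0.0017, 0.0121, -0.0012, -5.7, 0, 0, 0.045]
[-0.0017, 0.0121, 0.0, -5.7, 0, 0, 0.045]
```

Request:
{"name": "arm_command", "arguments": {"plan": [[[-0.003,0.009,-0.008,-5.7,1.5,1.3,0.045],[-0.003,0.01,-0.007,-5.7,0,0,0.045],[-0.003,0.011,-0.006,-5.7,0,0,0.045],[-0.003,0.011,-0.005,-5.7,0,0,0.045],[-0.003,0.012,-0.003,-5.7,0,0,0.045],[-0.003,0.012,-0.002,-5.7,0,0,0.045],[-0.003,0.012,-0.001,-5,0,0,0.045],[-0.003,0.008,0,-2,0,0,0.045],[0,0,0,0,0,0,0.045],[0,0,0,0,0,0,0.045]]]}}

```text
t: 26.0
tool_pos: [0.5393, 0.1754, 0.1988]
tool_rot: [1.148, 1.256, -1.189]
contact_force: [0.7, -0.1, -0.7]
opening: 0.0448
```

Run:
```python
from h import *
st()
go((.5469,.1772,.15,7.5),op=.045,step=.03)
S={}
for c in("top","side")*2:
    get_image(c)
    for n in("wing_knob","tongue_tip","plate_top"):
        for d in mark_of(c,n)[:1]: S.setdefault(n,[]).append(w(c,d["at"]).round(4).tolist())
print(S)
```

```text
{'t': 26.0, 'q': [0.183, -0.042, 1.763, 0.001, 1.451, 0.123], 'tool_pos': [0.539, 0.175, 0.199], 'contact_force': [0.664, -0.119, -0.671], 'opening': 0.045}
[[-0.03, 0.998, 0.06], [-0.005, 0.06, -0.998], [-1.0, -0.03, 0.003]]
2 tilt fix deg [0.   0.17 1.74]
[0.0244, 0.0038, -0.0007, -2.0, 0, 0, 0.045]
[0.0244, 0.0038, -0.0006, -2.0, 0, 0, 0.045]
{'wing_knob': [[0.5482, 0.1787, 0.0977], [0.3626, 0.041, 0.003], [0.5465, 0.1756, 0.0952], [0.5294, -0.1929, -0.0004]], 'tongue_tip': [[0.5572, 0.1154, 0.0711], [0.5536, 0.1121, 0.0701], [0.5546, 0.1138, 0.0724], [0.5518, 0.1107, 0.0685]], 'plate_top': [[0.5438, 0.2181, 0.1255], [0.4615, -0.0698, 0.0265], [0.546, 0.2167, 0.1203]]}
```

Request:
{"name": "arm_command", "arguments": {"plan": [[[0.018,0.004,-0.001,-2,0.2,1.7,0.045],[0.018,0.003,0,-1.5,0,0,0.045],[0.018,0,0,0,0,0,0.045],[0,0,0,0,0,0,0.045],[0,0,0,0,0,0,0.045]]]}}

```text
t: 27.22
tool_pos: [0.5484, 0.1774, 0.1473]
tool_rot: [1.121, 1.262, -1.109]
contact_force: [-0.8, -0.4, 1.7]
opening: 0.0451
```

Run:
```python
from h import *
st()
go((.5469,.1772,.083,7),op=.045,step=.015)
```

```text
{'t': 27.217, 'q': [0.183, -0.001, 1.812, 0.001, 1.323, 0.056], 'tool_pos': [0.548, 0.177, 0.147], 'contact_force': [-0.769, -0.422, 1.664], 'opening': 0.045}
[[0.008, 0.992, 0.126], [0.003, 0.126, -0.992], [-1.0, 0.008, -0.002]]
5 tilt fix deg [ 0.   -0.1  -0.48]
[0.0129, -0.0003, 0.0, 0.0, 0, 0, 0.045]
[0.0129, -0.0003, 0.0, 0.0, 0, 0, 0.045]
[0.0129, -0.0003, 0.0, 0.0, 0, 0, 0.045]
[0.0129, -0.0003, 0.0, 0.0, 0, 0, 0.045]
[0.0129, -0.0003, 0.0, 0.0, 0, 0, 0.045]
```

Request:
{"name": "arm_command", "arguments": {"plan": [[[0.011,-0.001,0,0,0,-0.5,0.045],[0.011,-0.001,0,0,0,0,0.045],[0.011,0,0,0,0,0,0.045],[0.011,0,0,0,0,0,0.045],[0,0,0,0,0,0,0.045],[0,0,0,0,0,0,0.045]]]}}

```text
t: 27.72
tool_pos: [0.5478, 0.1776, 0.1018]
tool_rot: [1.118, 1.266, -1.113]
contact_force: [0.6, -0.4, -0.2]
opening: 0.045
```

Run:
```python
from h import *
st()
go((.5469,.1772,.086,7),op=.045,step=.015)
show("side","pics/side9.png",(250,150,400,280),5)
```

```text
{'t': 27.717, 'q': [0.183, 0.05, 1.84, 0.002, 1.249, 0.057], 'tool_pos': [0.548, 0.178, 0.102], 'contact_force': [0.553, -0.444, -0.188], 'opening': 0.045}
[[0.002, 0.992, 0.126], [0.002, 0.126, -0.992], [-1.0, 0.002, -0.002]]
2 tilt fix deg [ 0.   -0.11 -0.13]
[0.0079, -0.0005, 0.0001, 0.1, 0, 0, 0.045]
[0.0079, -0.0005, 0.0001, 0.1, 0, 0, 0.045]
```

View pics/side9.png

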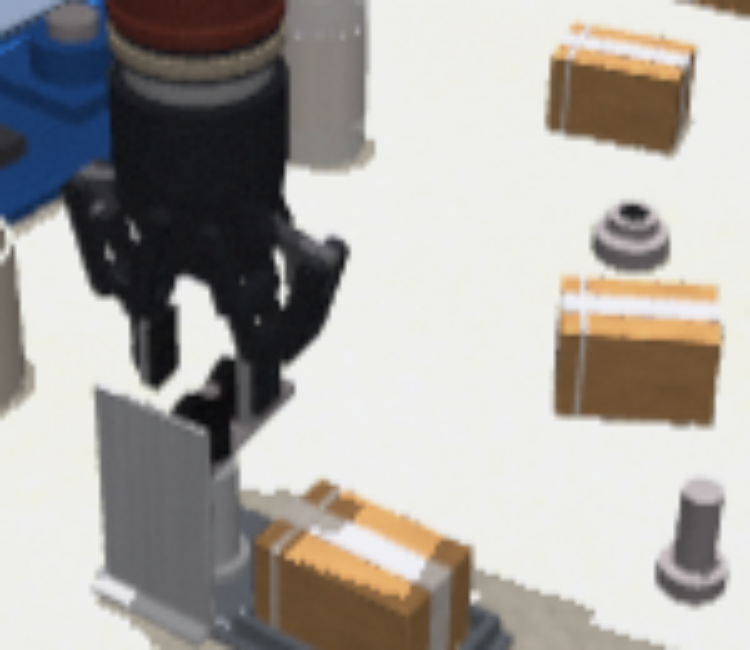

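The fingers straddle the wings at about (240,390). I'll go about 11 mm lower and pinch.

Request:
{"name": "arm_command", "arguments": {"plan": [[[0.006,-0.001,0,0,0,0,0.045],[0.006,0,0,0,0,0,0.045],[0,0,0,0,0,0,0.03],[0,0,0,0,0,0,0.02]]]}}

```text
t: 28.1
tool_pos: [0.5473, 0.1776, 0.0896]
tool_rot: [1.119, 1.265, -1.112]
contact_force: [1.4, -0.8, 0.1]
opening: 0.0219
```

Request:
{"name": "arm_command", "arguments": {"plan": [[[0,0,0,0,0,0,0.004],[0,0,0,0,0,0,0.004],[0,0,0,0,0,0,0.004],[0,0,0,0,0,0,0.004],[0,0,0,0,0,0,0.004]]], "squeeze": 50}}

```text
t: 28.52
tool_pos: [0.5464, 0.1774, 0.0897]
tool_rot: [1.117, 1.267, -1.113]
contact_force: [-1.0, 0.2, -1.3]
opening: 0.0079
```

Run:
```python
from h import *
st(); print(ctrl.get_obs()["wrist_torque"])
```

```text
{'t': 28.517, 'q': [0.184, 0.062, 1.85, 0.002, 1.228, 0.056], 'tool_pos': [0.546, 0.177, 0.09], 'contact_force': [-1.035, 0.158, -1.331], 'opening': 0.008}
[[0.001, 0.992, 0.127], [0.002, 0.127, -0.992], [-1.0, 0.002, -0.002]]
[-0.03813579  0.13981731  0.05959441]
```

Request:
{"name": "arm_command", "arguments": {"plan": [[[0,0,0,3,0,0,0.004],[0,0,0,4,0,0,0.004],[0,0,0,4,0,0,0.004],[0,0,0,4,0,0,0.004]]]}}

```text
t: 28.85
tool_pos: [0.5464, 0.1774, 0.0897]
tool_rot: [1.317, 1.138, -1.313]
contact_force: [0.3, -0.0, -0.2]
opening: 0.0079
```

Run:
```python
from h import *
st(); print(ctrl.get_obs()["wrist_torque"])
go((.5466,.1774,.09,-87.5))
```

```text
{'t': 28.85, 'q': [0.184, 0.062, 1.85, 0.001, 1.227, 0.328], 'tool_pos': [0.546, 0.177, 0.09], 'contact_force': [0.33, -0.035, -0.244], 'opening': 0.008}
[[0.002, 0.99, -0.144], [0.002, -0.144, -0.99], [-1.0, 0.001, -0.002]]
[-0.03123502  0.12008255  0.11887547]
13 tilt fix deg [ 0.   -0.11 -0.08]
[-0.0, 0.0, 0.0, 6.1, 0, 0, 0.085]
[-0.0, 0.0, -0.0, 6.1, 0, 0, 0.085]
[-0.0, 0.0, -0.0, 6.1, 0, 0, 0.085]
[-0.0, 0.0, -0.0, 6.1, 0, 0, 0.085]
[-0.0, 0.0, -0.0, 6.1, 0, 0, 0.085]
[-0.0, 0.0, -0.0, 6.1, 0, 0, 0.085]
[-0.0, 0.0, -0.0, 6.1, 0, 0, 0.085]
[-0.0, 0.0, -0.0, 6.1, 0, 0, 0.085]
[-0.0, 0.0, -0.0, 6.1, 0, 0, 0.085]
[-0.0, 0.0, -0.0, 6.1, 0, 0, 0.085]
[-0.0, 0.0, -0.0, 6.1, 0, 0, 0.085]
[-0.0, 0.0, -0.0, 6.1, 0, 0, 0.085]
[-0.0, 0.0, -0.0, 6.1, 0, 0, 0.085]
```

The turn works cleanly: moment about z is 0.12 N m, with no lateral force. I'll continue.

Request:
{"name": "arm_command", "arguments": {"plan": [[[0,0,0,4,0,0,0.004],[0,0,0,4,0,0,0.004],[0,0,0,4,0,0,0.004],[0,0,0,4,0,0,0.004],[0,0,0,4,0,0,0.004],[0,0,0,4,0,0,0.004],[0,0,0,4,0,0,0.004],[0,0,0,4,0,0,0.004]]]}}

```text
t: 29.52
tool_pos: [0.5464, 0.1774, 0.0897]
tool_rot: [1.725, 0.771, -1.721]
contact_force: [-0.6, -0.3, 0.2]
opening: 0.0074
```

Run:
```python
from h import *
st(); print(ctrl.get_obs()["wrist_torque"])
go((.5466,.1774,.09,-87.5))
```

```text
{'t': 29.517, 'q': [0.184, 0.062, 1.85, 0.0, 1.227, 0.914], 'tool_pos': [0.546, 0.177, 0.09], 'contact_force': [-0.628, -0.301, 0.208], 'opening': 0.007}
[[0.002, 0.745, -0.667], [0.001, -0.667, -0.745], [-1.0, 0.001, -0.002]]
[-0.08891753  0.16544569  0.12444322]
8 tilt fix deg [ 0.   -0.12 -0.06]
[-0.0, 0.0, -0.0, 5.7, 0, 0, 0.085]
[-0.0, 0.0, -0.0, 5.7, 0, 0, 0.085]
[-0.0, 0.0, -0.0, 5.7, 0, 0, 0.085]
[-0.0, 0.0, -0.0, 5.7, 0, 0, 0.085]
[-0.0, 0.0, -0.0, 5.7, 0, 0, 0.085]
[-0.0, 0.0, -0.0, 5.7, 0, 0, 0.085]
[-0.0, 0.0, -0.0, 5.7, 0, 0, 0.085]
[-0.0, -0.0, -0.0, 5.7, 0, 0, 0.085]
```

Jaw is at −41.8°, with 46° left.

Request:
{"name": "arm_command", "arguments": {"plan": [[[0,0,0,4,0,0,0.004],[0,0,0,4,0,0,0.004],[0,0,0,4,0,0,0.004],[0,0,0,4,0,0,0.004],[0,0,0,4,0,0,0.004],[0,0,0,4,0,0,0.004],[0,0,0,4,0,0,0.004],[0,0,0,4,0,0,0.004]]]}}

```text
t: 30.18
tool_pos: [0.5464, 0.1773, 0.0897]
tool_rot: [2.087, 0.268, -2.082]
contact_force: [-0.9, -0.8, -0.0]
opening: 0.0076
```

Run:
```python
from h import *
st(); print(ctrl.get_obs()["wrist_torque"])
go((.5466,.1774,.09,-87.5))
```

```text
{'t': 30.183, 'q': [0.185, 0.062, 1.85, -0.001, 1.227, 1.499], 'tool_pos': [0.546, 0.177, 0.09], 'contact_force': [-0.872, -0.837, -0.045], 'opening': 0.008}
[[0.003, 0.253, -0.967], [-0.0, -0.967, -0.253], [-1.0, 0.001, -0.003]]
[-0.0490962   0.123321    0.15401986]
2 tilt fix deg [ 0.   -0.14 -0.05]
[-0.0001, -0.0, -0.0001, 6.1, 0, 0, 0.085]
[-0.0001, -0.0, -0.0001, 6.1, 0, 0, 0.085]
```

Request:
{"name": "arm_command", "arguments": {"plan": [[[0,0,0,3,0,0,0.004],[0,0,0,3,0,0,0.004],[0,0,0,3,0,0,0.004]]]}}

```text
t: 30.43
tool_pos: [0.5464, 0.1773, 0.0897]
tool_rot: [2.177, 0.099, -2.171]
contact_force: [-1.5, -0.5, 0.1]
opening: 0.0084
```

Request:
{"name": "arm_command", "arguments": {"plan": [[[0,0,0,2,0,0,0.004],[0,0,0,2,0,0,0.004]]]}}

```text
t: 30.6
tool_pos: [0.5464, 0.1773, 0.0897]
tool_rot: [2.215, 0.02, -2.208]
contact_force: [-1.8, -0.4, -0.3]
opening: 0.0078
```

Run:
```python
from h import *
st(); print(ctrl.get_obs()["wrist_torque"])
go((.5466,.1774,.09,-87.5))
```

```text
{'t': 30.6, 'q': [0.185, 0.062, 1.85, -0.002, 1.227, 1.738], 'tool_pos': [0.546, 0.177, 0.09], 'contact_force': [-1.757, -0.398, -0.315], 'opening': 0.008}
[[0.003, 0.019, -1.0], [-0.001, -1.0, -0.019], [-1.0, 0.001, -0.003]]
[0.03365658 0.16933975 0.72244582]
1 tilt fix deg [ 0.   -0.16 -0.06]
[-0.0003, -0.0001, -0.0002, -1.4, 0, 0, 0.085]
```

The moment jumped to 0.72 N m at jaw −88.9°, so it is at the stop. One more gentle push to confirm, then I'll relax.

Request:
{"name": "arm_command", "arguments": {"plan": [[[0,0,0,2,0,0,0.004]]]}}

```text
t: 30.68
tool_pos: [0.5464, 0.1773, 0.0898]
tool_rot: [-2.218, 0.018, 2.211]
contact_force: [-1.5, 1.0, -0.1]
opening: 0.0078
```

Run:
```python
from h import *
st(); print(ctrl.get_obs()["wrist_torque"])
```

```text
{'t': 30.683, 'q': [0.185, 0.062, 1.85, -0.002, 1.227, 1.772], 'tool_pos': [0.546, 0.177, 0.09], 'contact_force': [-1.466, 0.969, -0.111], 'opening': 0.008}
[[0.003, -0.015, -1.0], [-0.002, -1.0, 0.015], [-1.0, 0.001, -0.003]]
[0.03024871 0.19547689 1.27365099]
```

At the stop: 1.27 N m and only compliance moving. I'll release with a small opening because of the plate, then rise.

Request:
{"name": "arm_command", "arguments": {"plan": [[[0,0,0,0,0,0,0.012],[0,0,0,0,0,0,0.02],[0,0,0,0,0,0,0.02],[-0.008,0,0,0,0,0,0.02],[-0.012,0,0,0,0,0,0.02],[-0.015,0,0,0,0,0,0.02]]]}}

```text
t: 31.18
tool_pos: [0.545, 0.1771, 0.1241]
tool_rot: [-2.214, 0.018, 2.216]
contact_force: [0.1, 0.1, -0.2]
opening: 0.0203
```

Run:
```python
from h import *
st()
```

```text
{'t': 31.183, 'q': [0.185, 0.021, 1.83, -0.002, 1.292, 1.771], 'tool_pos': [0.545, 0.177, 0.124], 'contact_force': [0.078, 0.105, -0.217], 'opening': 0.02}
[[-0.001, -0.015, -1.0], [-0.002, -1.0, 0.015], [-1.0, 0.002, 0.001]]
```

Released cleanly. I'll rise and move sideways so the cameras can see.

Request:
{"name": "arm_command", "arguments": {"plan": [[[-0.03,0,0,0,0,0,0.02],[-0.035,0,0,0,0,0,0.02],[-0.035,0,0,0,0,0,0.02],[-0.02,0,0,0,0,0,0.02],[0,0.03,0,0,0,0,0.02],[0,0.035,0,0,0,0,0.02],[0,0.035,0,0,0,0,0.02],[0,0.035,0,0,0,0,0.02],[0,0.035,0,0,0,0,0.02],[0,0.035,0,0,0,0,0.02],[0,0.03,0,0,0,0,0.02],[0,0,0,0,0,0,0.02]]]}}

```text
t: 32.18
tool_pos: [0.5464, -0.0655, 0.2772]
tool_rot: [-2.255, 0.01, 2.183]
contact_force: [-0.2, 0.6, -0.4]
opening: 0.0199
```

Run:
```python
from h import *
st()
S={}
for c in("top","side")*2:
    get_image(c)
    for n in("wing_knob","tongue_tip"):
        for d in mark_of(c,n)[:2]: S.setdefault(n,[]).append(w(c,d["at"]).round(4).tolist())
print(S)
a=cv2.resize(get_image("top")[180:280,215:315,::-1],None,fx=4,fy=4); b=cv2.resize(get_image("side")[200:300,250:350,::-1],None,fx=4,fy=4)
cv2.imwrite("pics/fin.png",np.hstack([a,b]))
```

```text
{'t': 32.183, 'q': [-0.258, -0.172, 1.752, 0.006, 1.529, 1.319], 'tool_pos': [0.546, -0.065, 0.277], 'contact_force': [-0.236, 0.554, -0.413], 'opening': 0.02}
[[0.033, -0.007, -0.999], [-0.002, -1.0, 0.007], [-0.999, 0.002, -0.033]]
{'wing_knob': [[0.5472, 0.1805, 0.1005], [0.5456, 0.1776, 0.0994], [0.3655, 0.0418, 0.0004], [0.5505, 0.1767, 0.1008], [0.5455, 0.1752, 0.0993]], 'tongue_tip': [[0.4803, 0.1752, 0.0703], [0.4194, -0.2835, -0.0062], [0.4791, 0.1751, 0.0702], [0.4804, 0.1758, 0.0683], [0.4778, 0.1775, 0.0671]]}
```

View pics/fin.png

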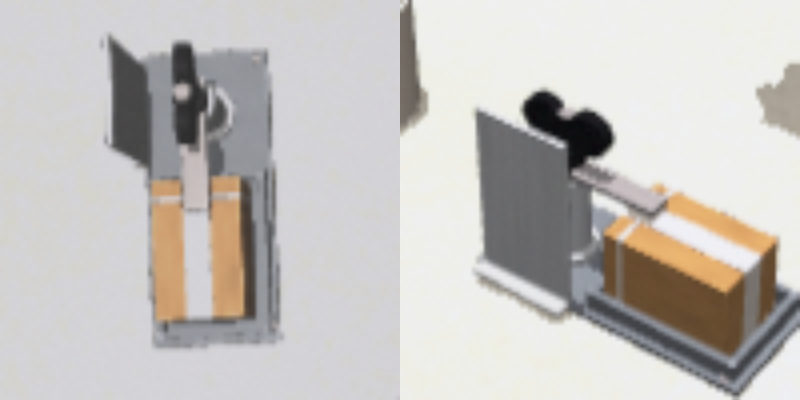

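The final picture shows the tongue lying along the pocket axis over the carton, and the carton level inside the walls. The arm is clear, so I'll hand in.

Run:
```python
from h import *
for n,x in(("carton_k_mid",(.62,-.315)),("carton_m_mid",(.458,.174)),("carton_r_mid",(.462,-.069))):
    print(n,[np.round(w("side",d["at"]),3).tolist() for d in mark_of("side",n)[:3]])
finish_job()
```

```text
carton_k_mid [[0.622, -0.323, 0.03]]
carton_m_mid [[0.46, 0.173, 0.033]]
carton_r_mid [[0.465, -0.072, 0.026]]
the job is handed in; nothing more can be done
```

The full carton is in the cradle pocket, the latch is turned to its stop over it, and I've handed the job in. No verdict was reported.

**Finding the full carton:** I lifted all three. Carton k read about 1.5 N and r about 1.1 N, so both are empty and were set back on the table. Carton m read about 6.7 N, so that one went into the pocket.

**Latch:** I turned the knob about 95° clockwise. The moment held near 0.12 N m on the way, then rose to 0.72 and 1.27 N m at the end, which is the stop.

**Last checks:**
- **Tongue:** it points along about 181.5°, against about 182.5° expected, which is within the measuring error.
- **Cartons:** m's centre measures 33 mm high, against 34 mm when seated. It looks level inside the walls, sitting slightly toward the latch column. k and r measure at their original heights, within 3 mm, and within about 1 cm of where they started.
- **Plate:** I felt no side force at any check while turning and releasing the knob, and the final picture shows it undisturbed.
- **Time:** about 32 s on the robot clock.

**What went less well:**
- **Hard press while seating:** the wrist force peaked near 97 N (86 N of it upward) for one short step. The reading falls back during hold steps, so it hid that the carton was already on the floor. That is under the 120 N limit. I can't rule out that the 40 N limit was meant to cover the carton too, though the press went through the carton held in the fingers, not the arm or gripper body.
- **Drift in a fast turn:** over carton m the tool tilted about 4° and sank. I corrected it before the grasp and it touched nothing.

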